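# Lower the ratcheted shoe last

### The arm

A 6-joint arm with a two-finger parallel gripper is mounted at the origin on the work surface. World frame = base frame: x ahead of the robot, y to its left, z up, the work surface at z = 0. Lengths are in m, angles in rad, forces in N, time in s.
With the tool pointing down it reaches from about 0.35 to 0.95 m from the base axis. Payload 17.4 kg.
Tool frame: the origin (TCP) lies on the centre line of the jaws, within the pads' length; the fingertips stand 11 mm ahead of it and the grasp point (between the pads) lies 8 mm behind it; z points along the fingers, x is the direction in which the jaws open and shut, and the axes are right-handed (so a half turn about z gives the same grasp; the last joint's range is limited). The gripper opens to 93 mm and grips with 3 to 60 N. Pads are 15 mm wide; open, the fingers measure 128 mm over their backs; the gripper's body (75 mm by 188 mm) begins 65 mm behind the grasp point.
Start: joints at [-1.21, 0.116, 1.442, -0, 1.584, -0.038], TCP at [0.262, -0.622, 0.23] pointing down, gripper open.
Joint ranges: [-2.83, 2.83], [-0.83, 2.19], [0.07, 2.5], [-1.14, 4.28], [0.01, 3], [-2.97, 2.97]. Speed limits (rad/s): [1.89, 1.89, 2.22, 3.14, 3.14, 3.14].

### API

Orientations are given as a rotation vector (axis times angle).
In Python, from bench import state, vision, job gives the robot as it stands.
- The arm moves only by the tool move_arm, never from a script. Its argument "moves" is a list of rows, each an object with "offset": the shift along the tool's x, y, z as a fraction of full scale, a list of three; "turn": the turn about the tool's z as a fraction of full scale. A call has 1 to 5 rows; each row is the pose to reach, as a shift and turn from the pose measured when the call began, along the tool's axes at that moment; what a row does not reach only later rows make up. Full scale, the value 1, is 30 cm for a shift and pi/4 rad for a turn. A row lasts 1/8 s, in which the tool goes at most 62.5 mm and 10.7 degrees, less where a joint would pass 70% of its speed; a pose out of reach is approached as far as the arm can. A call with a number of a shift or a turn outside -1 to 1 is refused whole. A call with a gripper value outside its range is refused whole. "hand" is the closure, from -1 (fully open) to 1 (shut), set as the call begins (left out, the last holds). The fingers move at their own pace and stop on an object; the grip force is fixed at half the most. Time passes only in rows, so rows that repeat a pose let the fingers close. It gives the time, the measured TCP pose, the force and the opening at its end, in the units of the state.
- state(): the state, without advancing time (a new reading comes with each control period).
- vision.get_image(name): name is "scene" or "top" or "wrist"; returns a dict with "img" (400x640x3 uint8, blue, green, red), "intrinsics" (3x3 intrinsics, pixels), "view" (4x4, takes a point from world to camera coordinates); the wrist camera has in their place "mount" (4x4, takes a point from camera to tool coordinates, whose origin is the TCP and whose axes are the tool frame's). Camera axes: x right, y down, z forward; pixel columns grow to the right and rows downward; lengths in m; the calibration is good to about 2 mm. The wrist camera is an equidistant fisheye: a pixel r from the principal point sees the ray r / f radians off the axis. A picture is of the moment at which its call begins: read the wrist's pose just before it. There is no depth.
- job.hand_in(): hands the job in, once; it reports no verdict.
The state is a dict: "t": time; "joint_pos": joint angles; "joint_vel": joint speeds; "joint_torque": joint torques, N m; "ee_pos": TCP position; "orientation": TCP orientation; "ft_force": force on the tool from outside, world axes, zero at the start; "torque": the same for the moment, N m; "grip_width": opening from 0.0 (shut) to 1.0 (fully open).
Only numpy, scipy, OpenCV 4.12 (cv2) and the standard library are available. Lean on these libraries where they do the work, as an engineer would, in place of code of your own. Each camera call takes 0.05 s, during which the arm holds its last target.

### The job

The steel shoe last on the polishing stand is propped up by its ratchet and has to lie flat for the next shoe. Reach in under the wire rack, flip the pawl over by its thumb bar so that it stays clear of the teeth, and only then press the last down until it rests flat on its post; leave the pawl flipped over. Do not disturb the tin on the rack, the shoe brush or the shoe horn.

Things in the scene. Friction and masses are not known exactly. Their poses are not given: they have to be found in the camera images.
- stand: Fixed wooden polishing stand; origin on the table, its x runs from the pawl end (-x) to the toe end of the last (+x; yaw 1.25 to 1.95 rad). Base board 340 x 170 x 18 mm (x -150 to 190). Two cheeks, 12 mm thick, 236 mm high, at y = -56 and 56 mm, x -45 to 30 mm, carry the last's hinge and the wire rack. A post at x 125 to 155 mm, 144 mm high, takes the toe of the lowered last.
- rack_edge (a point): Middle of the front rod of the level steel wire rack, 240 mm above the table; axes as the stand's. 6 mm rods, 23 mm apart; the rack spans the stand's x -125 to 25, y -115 to 115 mm and juts out over the pawl, so the thumb bar is reached only from the stand's open -x end, the tool leaning back 35 to 50 degrees from vertical, fingers pointing down and towards the stand's +x.
- last (a joint): Angle of the shoe last on its hinge (rad): 0 = lying level on the post, its stop; larger = toe raised; starts at 0.36 to 0.62, upper stop 0.8. The hinge is stiff: the last stays where it is left and needs about 1 to 5 N downwards at last_press to sink. With the pawl engaged it can go up but is caught within 0.2 rad on the way down.
- last_press (a point): Point on the top of the shoe last, a sole-shaped steel plate 201 mm long (30 mm behind to 171 mm in front of the hinge), 48 to 78 mm wide, 14 mm thick. It lies on the middle line, 120 mm along the plate from the hinge and 40 mm above it at right angles to the plate; 158 mm above the table when level. Axes turn with the last: x to the toe, z out of the top face. Clear above.
- last_hinge (a point): Point on the hinge axis of the last, at the middle of its width, 118 mm above the table, at the stand's x = 0; the axis runs along the stand's y. Axes turn with the last.
- pawl (a joint): Angle of the ratchet pawl (rad): 0 = engaged, tip in the teeth; 0.6 = flipped over, tip clear, its stop. A tumbler: its heavy thumb bar stands above the pivot, so it falls back to 0 if let go below about 0.2 and falls on to 0.6 by itself beyond about 0.3. Pushing takes about 1 N, more if the last has been pressed down against it.
- pawl_bar (a point): Centre of the pawl's thumb bar: level, round, steel, 16 mm thick, 90 mm long, along the stand's y, on a 55 mm lever about a pivot at the stand's x = -80 mm, height 69 mm. Engaged, its centre is at x = -97 mm, height 121 mm, 28 mm in behind the rack's front rod and 119 mm below it. It is pushed towards the stand's +x; flipped over it lies at x = -65 mm, the same height.
- tin_center (a point): Centre of a round steel polish tin, 64 mm across and 26 mm high, standing loose on one side of the wire rack (bystander).
- shoe_brush: Loose shoe brush lying on the table, 170 x 50 x 42 mm, bristles down; origin under its middle (bystander).
- shoe_horn: Loose beige plastic shoe horn, about 203 x 38 x 10 mm, lying on the basin; origin under its middle (bystander).
- basin: Fixed green enamel basin turned upside down, 352 mm across at the rim on the table, 100 mm high, flat top about 244 mm across; origin on the table at its middle. It carries the shoe horn and a dark wooden brush box (90 x 170 x 60 mm, lid 8 mm more; bystanders).
Things that resemble listed ones, but are neither listed nor needed, are in the scene too. Of the things shaped like the part that bears tin_center, the bare steel one is meant.

How it is judged:
On the way:
1. the pawl has been flipped over while the last still stands raised (value of joint pawl above 0.5 rad and value of joint last above 0.22 rad), for 0.2 s.
At the end, for the whole second after the job is handed in: The last lies flat on its post (within 0.04 rad), the pawl is still flipped over (above 0.5 rad) and the tin is on the rack (value of joint last below 0.04 rad and value of joint pawl above 0.5 rad and height (world z) of tin_center above 0.24 m); the robot touches nothing.
It fails at once if a loose bystander is shifted more than 30 mm (tin, shoe brush or shoe horn) (distance of any of tin_center, shoe_brush, shoe_horn from where it was at the start of the episode above 0.03 m).
It also fails if it takes over 51 s, if anything falls off the work surface, if the arm or the gripper's body presses on something with over 40 N, if the wrist force passes 120 N, or if a joint passes its speed limit or range.

## Working session

There is one attempt and no reset: what is moved stays moved. The work goes in short steps, Python scripts to look and compute and a tool call to move; the robot and the scene stay as the last step left them, time stands still between calls to the robot, and variables do not carry over. Pictures are saved under pics/ and viewed, and the job is handed in when it is done.

Besides the shell and the picture viewer there is one more tool, called after ">>>" as name(argument=value, ...), one argument or row to a line, values as JSON. move_arm: Moves the arm, as the interface text tells. Shift numbers are shares of 30 cm and turn numbers shares of pi/4 rad, none past 1 either way. Its arguments: {"type":"object","properties":{"moves":{"type":"array","items":{"type":"object","properties":{"offset":{"type":"array","items":{"type":"number","minimum":-1,"maximum":1}},"turn":{"type":"number","minimum":-1,"maximum":1}}}},"hand":{"type":"number"}},"required":["moves"]}

```bash
ls; mkdir -p pics; python3 - <<'E'
from bench import state, vision, job
import cv2, numpy as np
s=state(); print(s)
for n in ("scene","top","wrist"):
    d=vision.get_image(n); cv2.imwrite(f"pics/{n}0.png",d["img"]); print(n,d["intrinsics"],d.get("view",d.get("mount")))
E
```

```text
pics
{'t': 0.0, 'joint_pos': array([-1.20978000e+00,  1.16469162e-01,  1.44225197e+00, -4.80493837e-06,
        1.58398774e+00, -3.77922125e-02]), 'joint_vel': array([ 1.04544628e-03,  1.45689582e-03,  1.00569650e-03, -8.71390102e-05,
       -8.31350354e-04, -2.67572363e-04]), 'joint_torque': array([-1.26769552e-03, -7.21256089e+01, -6.22608876e+01,  7.79513083e-02,
        2.38620298e-02, -1.05546810e-04]), 'ee_pos': array([ 0.26204612, -0.62185701,  0.22892477]), 'orientation': array([-2.61691798e+00,  1.73702934e+00,  1.42726527e-03]), 'ft_force': array([ 0.89099651, -0.29078778,  0.00962487]), 'torque': array([-0.02779289,  0.01155398,  0.0256237 ]), 'grip_width': 0.9999688934741292}
scene [[443.87848048   0.         324.66359875]
 [  0.         443.87848048 204.62528025]
 [  0.           0.           1.        ]] [[ 0.42552453  0.90480568  0.01598636 -0.2327787 ]
 [ 0.69447849 -0.31518097 -0.646808   -0.18185266]
 [-0.58019695  0.28633485 -0.76248531  1.73723027]
 [ 0.          0.          0.          1.        ]]
top [[373.19790787   0.         318.38717531]
 [  0.         373.19790787 189.06170619]
 [  0.           0.           1.        ]] [[-0.01407851 -0.99988466  0.00569738  0.0383874 ]
 [-0.98493682  0.01288551 -0.17243382  0.47535517]
 [ 0.17234052 -0.00803917 -0.98500463  1.4060621 ]
 [ 0.          0.          0.          1.        ]]
wrist [[309.70691629   0.         317.24482552]
 [  0.         309.70691629 202.06159256]
 [  0.           0.           1.        ]] [[ 9.99999214e-01 -1.21122605e-03  3.23841658e-04 -7.54839235e-04]
 [ 1.09941899e-03  9.71292770e-01  2.37884732e-01 -6.46681506e-02]
 [-6.02677245e-04 -2.37884189e-01  9.71293339e-01 -1.54932061e-01]
 [ 0.00000000e+00  0.00000000e+00  0.00000000e+00  1.00000000e+00]]
```

View pics/scene0.png

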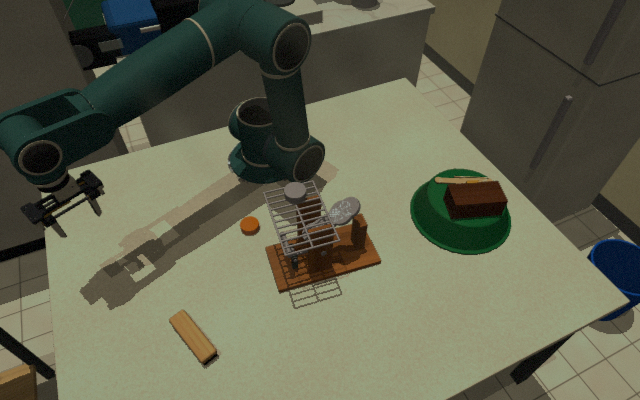

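View pics/top0.png

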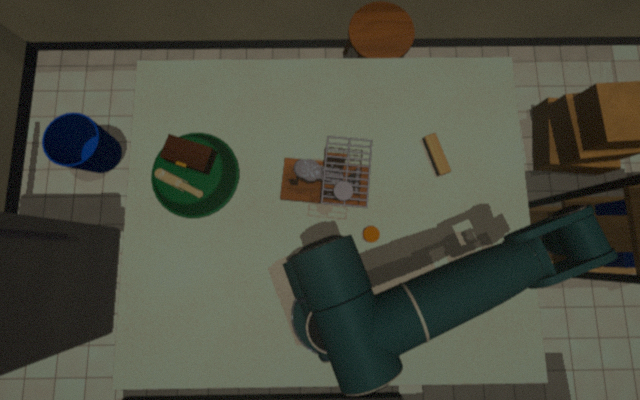

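View pics/wrist0.png

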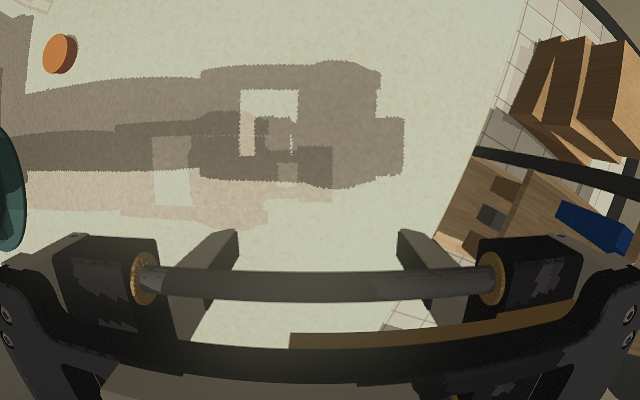

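```bash
python3 - <<'E'
import cv2
a=cv2.imread("pics/scene0.png")[165:315,230:400]; cv2.imwrite("pics/sc.png",cv2.resize(a,None,fx=4.6,fy=4,interpolation=cv2.INTER_CUBIC)[:600,:800])
a=cv2.imread("pics/top0.png")[125:225,270:390]; cv2.imwrite("pics/tc.png",cv2.resize(a,None,fx=6,fy=6,interpolation=cv2.INTER_CUBIC))
E
```

```text
(no output)
```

View pics/sc.png

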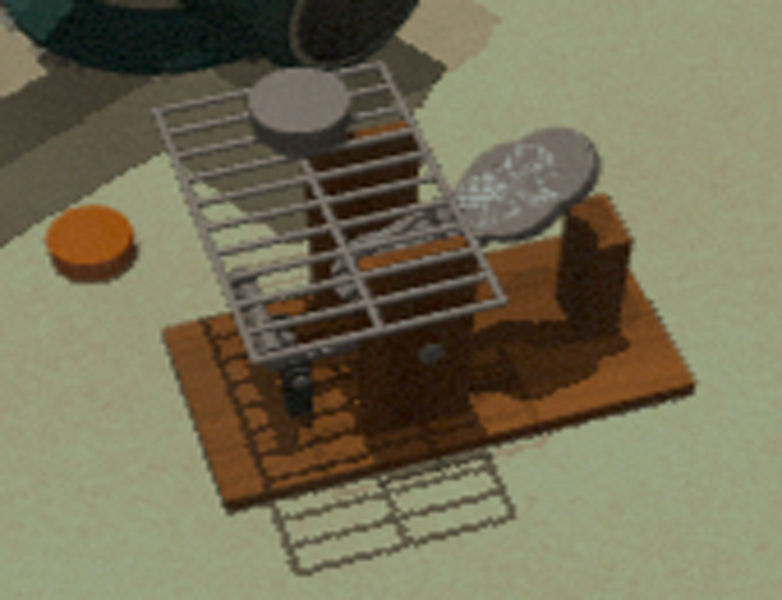

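View pics/tc.png

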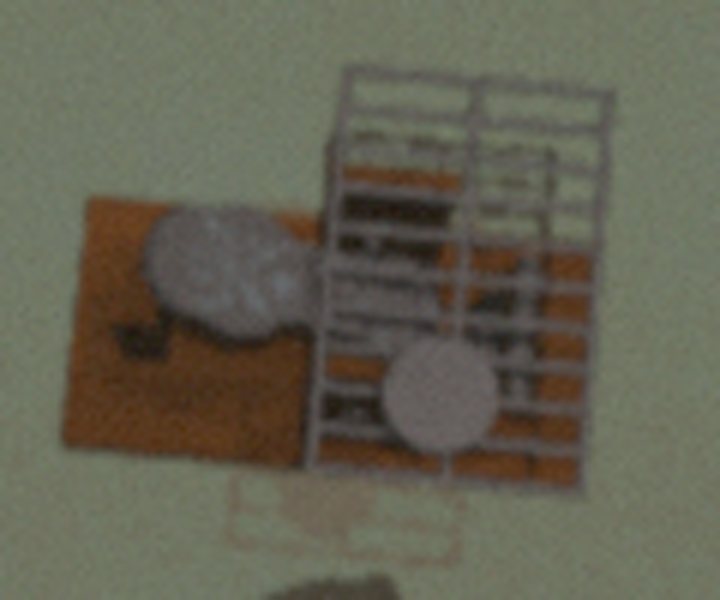

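```bash
cat > h.py <<'E'
from bench import state, vision, job
import cv2, numpy as np
from scipy.spatial.transform import Rotation as R
def ray(d,u,v,z):
    K=d["intrinsics"];V=d["view"];Rm=V[:3,:3];c=-Rm.T@V[:3,3]
    r=Rm.T@np.linalg.inv(K)@[u,v,1]; return c+r*(z-c[2])/r[2]
E
python3 - <<'E'
from h import *
S=vision.get_image("scene");T=vision.get_image("top")
tc=[(350,68),(613,92),(580,487),(313,462)]; sc=[(503,300),(257,358),(155,108),(382,64)]
ptsT=np.array([ray(T,270+u/6,125+v/6,.24)[:2] for u,v in tc])
ptsS=np.array([ray(S,230+u/4.6,165+v/4,.24)[:2] for u,v in sc])
# stand coords order (toe-side,far),(pawl,far),(pawl,near),(toe,near); far = -y? stand x=+Y world, stand y = -X world
m=np.array([(25,-115),(-125,-115),(-125,115),(25,115)])/1e3
for P in (ptsT,ptsS,(ptsT+ptsS)/2):
    mc=m-m.mean(0);pc=P-P.mean(0)
    yaw=np.arctan2((mc[:,0]*pc[:,1]-mc[:,1]*pc[:,0]).sum(),(mc*pc).sum())
    Rz=np.array([[np.cos(yaw),-np.sin(yaw)],[np.sin(yaw),np.cos(yaw)]])
    o=P.mean(0)-Rz@m.mean(0); print(yaw,o,np.abs(pc-mc@Rz.T).max())
# base corners at z=.018 from top: toe far (90,198), toe near (62,445)
for u,v in [(90,198),(62,445),(598,245)]: print(ray(T,270+u/6,125+v/6,.018))
for u,v in [(693,382),(228,497),(165,328)]: print(ray(S,230+u/4.6,165+v/4,.018))
print("tin",ray(T,270+440/6,125+393/6,.27),"brush",ray(T,437,154,.042),'orange',ray(T,371,234,.02))
E
```

```text
1.4589484180375287 [ 0.5081409  -0.01522764] 0.0015220017690885795
1.4621867024652215 [ 0.50646639 -0.0090207 ] 0.0017064843129021706
1.4605750845112178 [ 0.50730328 -0.01212407] 0.0009369822743631323
[0.60767008 0.16340873 0.018     ]
[0.44162928 0.18146935 0.018     ]
[ 0.57123963 -0.17405649  0.018     ]
[0.61119964 0.16700485 0.018     ]
[ 0.57333014 -0.16360212  0.018     ]
[ 0.41019585 -0.14725411  0.018     ]
tin [ 0.42998418 -0.04732207  0.27      ] brush [ 0.61007595 -0.43828699  0.042     ] orange [ 0.30091985 -0.16870408  0.02      ]
```

```bash
cat >> h.py <<'E'
def goto(p, turn=0):
    s=state(); M=R.from_rotvec(s["orientation"]).as_matrix(); d=M.T@(np.array(p)-s["ee_pos"])
    print("offset frac",np.round(d/.3,3))
def rep():
    s=state(); M=R.from_rotvec(s["orientation"]).as_matrix()
    print("t",round(s["t"],2),"q",np.round(s["joint_pos"],3),"p",np.round(s["ee_pos"],4)); print("axes x",np.round(M[:,0],3),"y",np.round(M[:,1],3),"z",np.round(M[:,2],3),"F",np.round(s["ft_force"],1),"tilt",np.degrees(np.arccos(-M[2,2])), "grip",s["grip_width"])
    return s,M
E
python3 -c "
from h import *
rep(); goto([-.05,-.5,.3])"
```

```text
t 0.25 q [-1.21   0.116  1.442 -0.     1.584 -0.038] p [ 0.2621 -0.6219  0.2293]
axes x [ 0.388 -0.922 -0.001] y [-0.922 -0.388 -0.   ] z [-0.     0.001 -1.   ] F [ 0.1 -0.7 -0.8] tilt 0.0337760756338013 grip 1.0037761853593803
offset frac [-0.779  0.801 -0.235]
```

>>> move_arm(
  moves=[
    {"offset":[-0.78,0.8,-0.23]},
    {"offset":[-0.78,0.8,-0.23]},
    {"offset":[-0.78,0.8,-0.23]},
    {"offset":[-0.78,0.8,-0.23]},
    {"offset":[-0.78,0.8,-0.23]},
  ],
  hand=1,
)

```text
invalid input at $.moves[0]: expected keys offset, turn
```

```bash
python3 -c "
from h import *
rep(); goto([-.035,-.32,.3])"
```

```text
t 0.25 q [-1.21   0.116  1.442 -0.     1.584 -0.038] p [ 0.2621 -0.6219  0.2293]
axes x [ 0.388 -0.922 -0.001] y [-0.922 -0.388 -0.   ] z [-0.     0.001 -1.   ] F [ 0.1 -0.7 -0.8] tilt 0.0337760756338013 grip 1.0037761853593803
offset frac [-1.312  0.522 -0.235]
```

>>> move_arm(
  moves=[
    {"offset":[-0.78,0.8,-0.23],"turn":0},
    {"offset":[-0.78,0.8,-0.23],"turn":0},
    {"offset":[-0.78,0.8,-0.23],"turn":0},
    {"offset":[-0.78,0.8,-0.23],"turn":0},
    {"offset":[-0.78,0.8,-0.23],"turn":0},
  ],
  hand=1,
)

```text
t: 0.88
ee_pos: [-0.0244, -0.5091, 0.2929]
orientation: [2.618, -1.737, -0.0]
ft_force: [-0.4, -1.0, 1.0]
grip_width: 0.512
```

```bash
python3 -c "
from h import *
rep(); goto([-.035,-.32,.3])"
```

```text
t 0.88 q [-1.669 -0.256  1.693 -0.     1.705 -0.497] p [-0.0244 -0.5091  0.2929]
axes x [ 0.389 -0.921 -0.   ] y [-0.921 -0.389  0.   ] z [-0.  0. -1.] F [-0.4 -1.   1. ] tilt 0.01823245817135902 grip 0.511878237603187
offset frac [-0.594 -0.212 -0.024]
```

>>> move_arm(
  moves=[
    {"offset":[-0.55,-0.25,0],"turn":0},
    {"offset":[-0.55,-0.25,0],"turn":0},
    {"offset":[-0.55,-0.25,0],"turn":0},
    {"offset":[-0.55,-0.25,0],"turn":0},
  ],
)

```text
t: 1.38
ee_pos: [-0.0193, -0.3257, 0.2945]
orientation: [2.613, -1.735, 0.003]
ft_force: [-0.6, -0.1, 0.7]
grip_width: 0.079
```

```bash
python3 -c "
from h import *
rep()"
```

```text
t 1.38 q [-1.708 -0.696  1.983 -0.     1.849 -0.536] p [-0.0193 -0.3257  0.2945]
axes x [ 0.388 -0.922  0.005] y [-0.922 -0.388  0.003] z [-0.001 -0.005 -1.   ] F [-0.6 -0.1  0.7] tilt 0.31901078422040396 grip 0.07877152922657966
```

>>> move_arm(
  moves=[
    {"offset":[-0.2,-0.08,0],"turn":0},
    {"offset":[-0.2,-0.08,0],"turn":0},
    {"offset":[-0.4,-0.16,0],"turn":0},
    {"offset":[-0.4,-0.16,0],"turn":0},
  ],
)

```text
t: 1.88
ee_pos: [-0.0284, -0.2563, 0.3093]
orientation: [-2.587, 1.719, 0.029]
ft_force: [-0.3, -0.7, 0.2]
grip_width: 0.005
```

```bash
python3 -c "
from h import *
rep()"
```

```text
t 1.88 q [-1.775 -0.828  2.023 -0.005  1.986 -0.604] p [-0.0284 -0.2563  0.3093]
axes x [ 0.388 -0.921 -0.035] y [-0.922 -0.387 -0.019] z [ 0.004  0.04  -0.999] F [-0.3 -0.7  0.2] tilt 2.2923900135752784 grip 0.0046560713376919164
```

>>> move_arm(
  moves=[
    {"offset":[-0.4,-0.16,0.1],"turn":0},
    {"offset":[-0.4,-0.16,0.1],"turn":0},
    {"offset":[-0.4,-0.16,0.1],"turn":0},
    {"offset":[-0.4,-0.16,0.1],"turn":0},
  ],
)

```text
t: 2.38
ee_pos: [-0.0516, -0.2378, 0.3131]
orientation: [-2.551, 1.695, 0.055]
ft_force: [0.3, 0.0, 0.1]
grip_width: 0.006
```

```bash
python3 -c "
from h import *
rep()"
```

```text
t 2.38 q [-1.874 -0.829  2.019 -0.014  2.037 -0.707] p [-0.0516 -0.2378  0.3131]
axes x [ 0.388 -0.919 -0.073] y [-0.922 -0.385 -0.045] z [ 0.013  0.085 -0.996] F [0.3 0.  0.1] tilt 4.915107451015568 grip 0.0056880747533814046
```

```bash
cat > fk.py <<'E'
import numpy as np
from scipy.optimize import least_squares
D=[([-1.20978,.11647,1.44225,0,1.58399,-.0378],[.26204,-.62186,.22892]),
([-1.669,-.256,1.693,0,1.705,-.497],[-.0244,-.5091,.2929]),
([-1.708,-.696,1.983,0,1.849,-.536],[-.0193,-.3257,.2945]),
([-1.775,-.828,2.023,-.005,1.986,-.604],[-.0284,-.2563,.3093]),
([-1.874,-.829,2.019,-.014,2.037,-.707],[-.0516,-.2378,.3131])]
def fk(q,P):
    a,L1,L2,L3,h,d=P; q1,q2,q3,_,q5,_=q
    r=a+L1*np.sin(q2)+L2*np.sin(q2+q3)+L3*np.sin(q2+q3+q5)
    z=h+L1*np.cos(q2)+L2*np.cos(q2+q3)+L3*np.cos(q2+q3+q5)
    return np.array([r*np.cos(q1)-d*np.sin(q1),r*np.sin(q1)+d*np.cos(q1),z])
if __name__=="__main__":
    f=lambda P:np.concatenate([fk(q,P)-p for q,p in D]+[1e-3*(P-[.0,.45,.45,.3,.35,0])])
    s=least_squares(f,[0,.45,.45,.3,.35,0]); print(s.x,np.abs(s.fun).max())
E
python3 fk.py
```

```text
[0.01537842 0.4299292  0.6088629  0.24304989 0.03799354 0.02449469] 0.0024444284451377793
```

```bash
python3 - <<'E'
from h import *
s,M=rep(); p=s["ee_pos"]
for w in [(.0,-.42,.4),(.2,-.35,.55)]: print(np.round(M.T@(np.array(w)-p)/.3,2))
E
```

```text
t 2.38 q [-1.874 -0.829  2.019 -0.014  2.037 -0.707] p [-0.0516 -0.2378  0.3131]
axes x [ 0.388 -0.919 -0.073] y [-0.922 -0.385 -0.045] z [ 0.013  0.085 -0.996] F [0.3 0.  0.1] tilt 4.915107451015568 grip 0.0056880747533814046
[ 0.6   0.06 -0.34]
[ 0.61 -0.66 -0.81]
```

>>> move_arm(
  moves=[
    {"offset":[0.6,0.06,-0.34],"turn":0},
    {"offset":[0.6,0.06,-0.34],"turn":0},
    {"offset":[0.6,-0.66,-0.8],"turn":-0.2},
    {"offset":[0.6,-0.66,-0.8],"turn":-0.4},
    {"offset":[0.6,-0.66,-0.8],"turn":-0.6},
  ],
)

```text
t: 3.0
ee_pos: [0.1252, -0.3469, 0.4874]
orientation: [-2.874, 1.044, 0.024]
ft_force: [-0.2, -1.2, 0.5]
grip_width: 0.005
```

```bash
python3 - <<'E'
from h import *
s,M=rep(); p=s["ee_pos"]
for w in [(.2,-.35,.55),(.35,-.15,.65),(.4,-.1,.68)]: print(np.round(M.T@(np.array(w)-p)/.3,2))
E
```

```text
t 3.0 q [-1.321 -0.437  1.512  0.041  2.145 -0.603] p [ 0.1252 -0.3469  0.4874]
axes x [ 0.767 -0.64  -0.044] y [-0.641 -0.764 -0.073] z [ 0.014  0.084 -0.996] F [-0.2 -1.2  0.5] tilt 4.891904625510316 grip 0.005497901102305304
[ 0.19 -0.17 -0.21]
[ 0.13 -1.02 -0.47]
[ 0.15 -1.26 -0.56]
```

>>> move_arm(
  moves=[
    {"offset":[0.13,-0.98,-0.47],"turn":-0.2},
    {"offset":[0.13,-0.98,-0.47],"turn":-0.4},
    {"offset":[0.13,-0.98,-0.47],"turn":-0.6},
    {"offset":[0.13,-0.98,-0.47],"turn":-0.74},
    {"offset":[0.13,-0.98,-0.47],"turn":-0.74},
  ],
)

```text
t: 3.62
ee_pos: [0.3312, -0.1676, 0.6401]
orientation: [-3.052, 0.173, -0.015]
ft_force: [-0.4, -0.5, 0.4]
grip_width: 0.01
```

```bash
python3 - <<'E'
from h import *
s,M=rep(); p=s["ee_pos"]
for w in [(.35,.12,.7),(.05,.38,.75)]: print(np.round(M.T@(np.array(w)-p)/.3,2))
E
```

```text
t 3.62 q [-0.598 -0.304  1.142  0.107  2.335 -0.412] p [ 0.3312 -0.1676  0.6401]
axes x [ 0.994 -0.113  0.005] y [-0.113 -0.99  -0.085] z [ 0.014  0.084 -0.996] F [-0.4 -0.5  0.4] tilt 4.874229829780371 grip 0.00978544569493239
[-0.05 -0.97 -0.12]
[-1.14 -1.73 -0.23]
```

>>> move_arm(
  moves=[
    {"offset":[-0.05,-0.9,-0.12],"turn":0},
    {"offset":[-0.05,-0.97,-0.12],"turn":0},
    {"offset":[-0.05,-0.97,-0.12],"turn":0},
    {"offset":[-0.05,-0.97,-0.12],"turn":0},
    {"offset":[-0.05,-0.97,-0.12],"turn":0},
  ],
)

```text
t: 4.25
ee_pos: [0.3482, 0.1212, 0.7011]
orientation: [-3.052, 0.173, -0.016]
ft_force: [0.7, -1.3, 0.2]
grip_width: 0.008
```

```bash
python3 - <<'E'
from h import *
s,M=rep(); p=s["ee_pos"]
for w in [(.05,.36,.72)]: print(np.round(M.T@(np.array(w)-p)/.3,2))
E
```

```text
t 4.25 q [ 0.203 -0.257  0.985  0.115  2.379  0.401] p [0.3482 0.1212 0.7011]
axes x [ 0.994 -0.113  0.006] y [-0.112 -0.99  -0.085] z [ 0.015  0.084 -0.996] F [ 0.7 -1.3  0.2] tilt 4.90044964576716 grip 0.008454177375476405
[-1.08 -0.68 -0.01]
```

>>> move_arm(
  moves=[
    {"offset":[-1,-0.68,0],"turn":0},
    {"offset":[-1,-0.68,0],"turn":0},
    {"offset":[-1,-0.68,0],"turn":0},
    {"offset":[-1,-0.68,0],"turn":0},
    {"offset":[-1,-0.68,0],"turn":0},
  ],
)

```text
t: 4.88
ee_pos: [0.1439, 0.2985, 0.7128]
orientation: [-3.051, 0.173, -0.017]
ft_force: [1.0, -0.2, 0.3]
grip_width: 0.007
```

```bash
python3 - <<'E'
from h import *
s,M=rep(); p=s["ee_pos"]
for w in [(.07,.36,.8)]: print(np.round(M.T@(np.array(w)-p)/.3,2))
E
```

```text
t 4.88 q [ 1.017 -0.328  1.01   0.045  2.379  1.164] p [0.1439 0.2985 0.7128]
axes x [ 0.994 -0.113  0.006] y [-0.112 -0.99  -0.086] z [ 0.016  0.085 -0.996] F [ 1.  -0.2  0.3] tilt 4.938824066998536 grip 0.007150513761804662
[-0.27 -0.2  -0.28]
```

>>> move_arm(
  moves=[
    {"offset":[-0.3,-0.2,-0.35],"turn":0},
    {"offset":[-0.3,-0.2,-0.35],"turn":0},
    {"offset":[-0.3,-0.2,-0.35],"turn":0},
    {"offset":[-0.3,-0.2,-0.35],"turn":0},
  ],
)

```text
t: 5.38
ee_pos: [0.0588, 0.361, 0.8222]
orientation: [-3.051, 0.168, -0.017]
ft_force: [1.1, -0.9, -0.2]
grip_width: 0.002
```

```bash
python3 - <<'E'
from h import *
s,M=rep(); p=s["ee_pos"]
E
```

```text
t 5.38 q [ 1.336 -0.033  0.505  0.009  2.583  1.454] p [0.0588 0.361  0.8222]
axes x [ 0.994 -0.11   0.006] y [-0.109 -0.99  -0.086] z [ 0.016  0.085 -0.996] F [ 1.1 -0.9 -0.2] tilt 4.9695483245596 grip 0.0019846081527980417
```

>>> move_arm(
  moves=[
    {"offset":[-0.05,-0.3,-0.5],"turn":0},
    {"offset":[-0.05,-0.3,-0.5],"turn":0},
    {"offset":[-0.05,-0.3,-0.5],"turn":0},
    {"offset":[-0.05,-0.3,-0.5],"turn":0},
  ],
)

```text
t: 5.88
ee_pos: [0.0495, 0.3964, 0.8629]
orientation: [-3.032, 0.168, -0.019]
ft_force: [-0.1, 0.6, -0.0]
grip_width: 0.004
```

```bash
python3 - <<'E'
from h import *
s,M=rep(); p=s["ee_pos"]
E
```

```text
t 5.88 q [1.381 0.228 0.077 0.005 2.731 1.497] p [0.0495 0.3964 0.8629]
axes x [ 0.994 -0.111  0.006] y [-0.11  -0.988 -0.105] z [ 0.018  0.104 -0.994] F [-0.1  0.6 -0. ] tilt 6.051814982433249 grip 0.00389602321260776
```

>>> move_arm(
  moves=[
    {"offset":[-0.05,-0.6,-1],"turn":0},
    {"offset":[-0.05,-0.6,-1],"turn":0},
    {"offset":[-0.05,-0.6,-1],"turn":0},
    {"offset":[-0.05,-0.6,-1],"turn":0},
  ],
)

```text
t: 6.38
ee_pos: [0.0422, 0.4127, 0.8606]
orientation: [-3.009, 0.167, -0.02]
ft_force: [-0.2, -0.1, -0.1]
grip_width: 0.008
```

```bash
python3 - <<'E'
from h import *
s,M=rep(); p=s["ee_pos"]
E
```

```text
t 6.38 q [1.407e+00 2.390e-01 7.400e-02 1.000e-03 2.701e+00 1.519e+00] p [0.0422 0.4127 0.8606]
axes x [ 0.994 -0.111  0.006] y [-0.109 -0.986 -0.128] z [ 0.021  0.127 -0.992] F [-0.2 -0.1 -0.1] tilt 7.3757853785277225 grip 0.007523498895927595
```

>>> move_arm(
  moves=[
    {"offset":[-0.05,-1,-1],"turn":0},
    {"offset":[-0.05,-1,-1],"turn":0},
  ],
)

```text
t: 6.62
ee_pos: [0.0419, 0.446, 0.8516]
orientation: [-2.984, 0.165, -0.022]
ft_force: [0.5, 0.6, 0.1]
grip_width: 0.004
```

```bash
python3 - <<'E'
from h import *
s,M=rep(); p=s["ee_pos"]
S=vision.get_image("scene")
for z in (-.7,-.85):
  for uv in [(470,105),(578,218),(555,190),(505,45)]: print(z,uv,ray(S,*uv,z).round(2))
E
```

```text
t 6.62 q [ 1.42   0.264  0.074 -0.     2.65   1.53 ] p [0.0419 0.446  0.8516]
axes x [ 0.994 -0.111  0.006] y [-0.109 -0.982 -0.153] z [ 0.023  0.151 -0.988] F [0.5 0.6 0.1] tilt 8.79628683857487 grip 0.00421462747493993
-0.7 (470, 105) [-0.63  1.7  -0.7 ]
-0.7 (578, 218) [ 0.45  1.62 -0.7 ]
-0.7 (555, 190) [ 0.24  1.65 -0.7 ]
-0.7 (505, 45) [-1.17  2.46 -0.7 ]
-0.85 (470, 105) [-0.78  1.86 -0.85]
-0.85 (578, 218) [ 0.39  1.77 -0.85]
-0.85 (555, 190) [ 0.16  1.81 -0.85]
-0.85 (505, 45) [-1.35  2.68 -0.85]
```

>>> move_arm(
  moves=[
    {"offset":[-0.05,-1,-0.6],"turn":0},
    {"offset":[-0.05,-1,-0.6],"turn":0},
    {"offset":[-0.05,-1,-0.6],"turn":0},
    {"offset":[-0.05,-1,-0.6],"turn":0},
  ],
)

```text
t: 7.18
ee_pos: [0.044, 0.5277, 0.8193]
orientation: [-2.96, 0.163, -0.023]
ft_force: [-0.1, 0.1, 0.6]
grip_width: 0.009
```

```bash
python3 - <<'E'
from h import *
s,M=rep(); p=s["ee_pos"]
E
```

```text
t 7.17 q [ 1.441  0.34   0.074 -0.004  2.55   1.547] p [0.044  0.5277 0.8193]
axes x [ 0.994 -0.111  0.006] y [-0.108 -0.978 -0.177] z [ 0.025  0.175 -0.984] F [-0.1  0.1  0.6] tilt 10.174336526952017 grip 0.008624161615619144
```

>>> move_arm(
  moves=[
    {"offset":[0.05,-1,0.5],"turn":0},
    {"offset":[0.05,-1,0.5],"turn":0},
    {"offset":[0.05,-1,0.5],"turn":0},
    {"offset":[0.05,-1,0.5],"turn":0},
    {"offset":[0.05,-1,0.5],"turn":0},
  ],
)

```text
t: 7.8
ee_pos: [0.0829, 0.7529, 0.6761]
orientation: [-2.934, 0.162, -0.025]
ft_force: [-0.2, -0.1, -0.3]
grip_width: 0.001
```

>>> move_arm(
  moves=[
    {"offset":[0.05,-1,0.0],"turn":0},
    {"offset":[0.05,-1,0.0],"turn":0},
  ],
)

```text
t: 8.05
ee_pos: [0.0946, 0.8077, 0.637]
orientation: [-2.9, 0.16, -0.028]
ft_force: [0.3, -0.9, 0.2]
grip_width: 0.005
```

```bash
python3 - <<'E'
from h import *
s,M=rep(); p=s["ee_pos"]
E
```

```text
t 8.05 q [1.422 0.643 0.073 0.004 2.187 1.535] p [0.0946 0.8077 0.637 ]
axes x [ 0.994 -0.111  0.006] y [-0.106 -0.966 -0.236] z [ 0.032  0.234 -0.972] F [ 0.3 -0.9  0.2] tilt 13.65345335962124 grip 0.0045057976761948325
```

>>> move_arm(
  moves=[
    {"offset":[0,-1,-0.6],"turn":0},
  ],
)

```text
t: 8.18
ee_pos: [0.0954, 0.8168, 0.6394]
orientation: [-2.867, 0.159, -0.03]
ft_force: [0.5, -0.1, -0.4]
grip_width: 0.003
```

>>> move_arm(
  moves=[
    {"offset":[0,-1,-0.6],"turn":0},
  ],
)

```text
t: 8.3
ee_pos: [0.0951, 0.8208, 0.6501]
orientation: [-2.826, 0.156, -0.034]
ft_force: [-0.7, -0.5, 1.2]
grip_width: 0.004
```

>>> move_arm(
  moves=[
    {"offset":[0,-1,-0.6],"turn":0},
    {"offset":[0,-1,-0.6],"turn":0},
  ],
)

```text
t: 8.55
ee_pos: [0.095, 0.8259, 0.6619]
orientation: [-2.779, 0.153, -0.037]
ft_force: [-0.0, -0.1, 0.1]
grip_width: 0.003
```

```bash
python3 - <<'E'
from h import *
s,M=rep(); p=s["ee_pos"]
E
```

```text
t 8.55 q [1.423 0.623 0.073 0.007 2.087 1.538] p [0.095  0.8259 0.6619]
axes x [ 0.994 -0.111  0.007] y [-0.102 -0.931 -0.351] z [ 0.045  0.348 -0.936] F [-0.  -0.1  0.1] tilt 20.563330597807298 grip 0.002622640792409443
```

>>> move_arm(
  moves=[
    {"offset":[0,-1,-0.4],"turn":0},
  ],
)

```text
t: 8.68
ee_pos: [0.0959, 0.8373, 0.6654]
orientation: [-2.74, 0.151, -0.04]
ft_force: [-0.8, -0.4, -1.0]
grip_width: 0.005
```

>>> move_arm(
  moves=[
    {"offset":[0,-1,-0.4],"turn":0},
  ],
)

```text
t: 8.8
ee_pos: [0.0967, 0.8472, 0.6708]
orientation: [-2.7, 0.148, -0.043]
ft_force: [0.9, 0.3, -0.3]
grip_width: 0.01
```

>>> move_arm(
  moves=[
    {"offset":[0,-1,-0.4],"turn":0},
  ],
)

```text
t: 8.93
ee_pos: [0.0973, 0.8553, 0.6782]
orientation: [-2.659, 0.146, -0.046]
ft_force: [-0.0, -0.8, -0.5]
grip_width: 0.003
```

>>> move_arm(
  moves=[
    {"offset":[0,-1,-0.4],"turn":0},
  ],
)

```text
t: 9.05
ee_pos: [0.0978, 0.862, 0.6875]
orientation: [-2.619, 0.144, -0.049]
ft_force: [0.3, -0.3, 0.8]
grip_width: 0.008
```

```bash
python3 - <<'E'
from h import *
s,M=rep(); p=s["ee_pos"]
E
```

```text
t 9.05 q [1.425 0.615 0.073 0.011 1.933 1.541] p [0.0978 0.862  0.6875]
axes x [ 0.994 -0.111  0.008] y [-0.093 -0.863 -0.497] z [ 0.062  0.493 -0.868] F [ 0.3 -0.3  0.8] tilt 29.792923865293933 grip 0.008178385576275161
```

>>> move_arm(
  moves=[
    {"offset":[0,-1,-0.2],"turn":0},
  ],
)

```text
t: 9.18
ee_pos: [0.0988, 0.8744, 0.6923]
orientation: [-2.576, 0.141, -0.052]
ft_force: [0.3, 0.1, -0.7]
grip_width: 0.004
```

>>> move_arm(
  moves=[
    {"offset":[0,-1,-0.2],"turn":0},
  ],
)

```text
t: 9.3
ee_pos: [0.0999, 0.8864, 0.6972]
orientation: [-2.534, 0.139, -0.054]
ft_force: [-0.1, -1.0, -0.4]
grip_width: 0.002
```

>>> move_arm(
  moves=[
    {"offset":[0,-1,-0.2],"turn":0},
  ],
)

```text
t: 9.43
ee_pos: [0.1007, 0.8959, 0.7046]
orientation: [-2.493, 0.136, -0.057]
ft_force: [-0.1, -0.9, -0.7]
grip_width: 0.004
```

>>> move_arm(
  moves=[
    {"offset":[0,-1,-0.2],"turn":0},
  ],
)

```text
t: 9.55
ee_pos: [0.1013, 0.9035, 0.714]
orientation: [-2.451, 0.134, -0.059]
ft_force: [-0.0, 0.7, -0.8]
grip_width: 0.006
```

>>> move_arm(
  moves=[
    {"offset":[0,-1,-0.2],"turn":0},
  ],
)

```text
t: 9.68
ee_pos: [0.1016, 0.9094, 0.725]
orientation: [-2.409, 0.131, -0.062]
ft_force: [-0.3, -0.2, -0.1]
grip_width: 0.004
```

>>> move_arm(
  moves=[
    {"offset":[0,-1,-0.2],"turn":0},
  ],
)

```text
t: 9.8
ee_pos: [0.1018, 0.9136, 0.7377]
orientation: [-2.367, 0.129, -0.064]
ft_force: [0.1, 0.5, -0.1]
grip_width: 0.005
```

```bash
python3 - <<'E'
from h import *
s,M=rep(); p=s["ee_pos"]
for w in [(.25,.6,.7),(.4,.1,.7)]: print(np.round(M.T@(np.array(w)-p)/.3,2))
E
```

```text
t 9.8 q [1.427 0.607 0.073 0.016 1.689 1.544] p [0.1018 0.9136 0.7377]
axes x [ 0.994 -0.112  0.009] y [-0.074 -0.712 -0.698] z [ 0.084  0.693 -0.716] F [ 0.1  0.5 -0.1] tilt 44.25800971676293 grip 0.0045103489121714625
[ 0.61  0.8  -0.59]
[ 1.29  1.95 -1.71]
```

```bash
cat >> h.py <<'E'
def offs(*ws):
    s,M=rep()
    for w in ws: print(w,np.round(M.T@(np.array(w)-s["ee_pos"])/.3,2))
E
python3 -c "
from h import *
offs((.25,.68,.68),(.27,.65,.65),(.4,.35,.62))"
```

```text
t 9.8 q [1.427 0.607 0.073 0.016 1.689 1.544] p [0.1018 0.9136 0.7377]
axes x [ 0.994 -0.112  0.009] y [-0.074 -0.712 -0.698] z [ 0.084  0.693 -0.716] F [ 0.1  0.5 -0.1] tilt 44.25800971676293 grip 0.0045103489121714625
(0.25, 0.68, 0.68) [ 0.58  0.65 -0.36]
(0.27, 0.65, 0.65) [ 0.65  0.79 -0.35]
(0.4, 0.35, 0.62) [ 1.19  1.54 -0.94]
```

>>> move_arm(
  moves=[
    {"offset":[0.77,1,-0.6],"turn":0},
    {"offset":[0.77,1,-0.6],"turn":0},
    {"offset":[0.77,1,-0.6],"turn":0},
    {"offset":[0.77,1,-0.6],"turn":0},
    {"offset":[0.77,1,-0.6],"turn":0},
  ],
)

```text
t: 10.42
ee_pos: [0.2179, 0.6958, 0.6942]
orientation: [-2.364, 0.128, -0.065]
ft_force: [1.2, -0.7, 1.3]
grip_width: 0.004
```

```bash
python3 -c "
from h import *
offs((.4,.4,.62),(.45,.2,.6),(.5,-.1,.55))"
```

```text
t 10.43 q [ 1.15  -0.036  0.966  0.209  1.462  1.317] p [0.2179 0.6958 0.6942]
axes x [ 0.994 -0.112  0.009] y [-0.074 -0.711 -0.699] z [ 0.085  0.694 -0.715] F [ 1.2 -0.7  1.3] tilt 44.38378412930546 grip 0.003507141473115027
(0.4, 0.4, 0.62) [ 0.71  0.83 -0.46]
(0.45, 0.2, 0.6) [ 0.95  1.34 -0.86]
(0.5, -0.1, 0.55) [ 1.23  2.15 -1.42]
```

>>> move_arm(
  moves=[
    {"offset":[0.7,1,-0.62],"turn":0},
    {"offset":[0.7,1,-0.62],"turn":0},
    {"offset":[0.7,1,-0.62],"turn":0},
    {"offset":[0.7,1,-0.62],"turn":0},
    {"offset":[0.7,1,-0.62],"turn":0},
  ],
)

```text
t: 11.05
ee_pos: [0.3469, 0.4174, 0.6379]
orientation: [-2.363, 0.127, -0.067]
ft_force: [2.0, 0.0, -0.6]
grip_width: 0.004
```

```bash
python3 -c "
from h import *
offs((.45,.2,.6),(.5,-.1,.55),(.46,-.32,.35))"
```

```text
t 11.05 q [ 0.523 -0.384  1.357  0.595  1.624  0.833] p [0.3469 0.4174 0.6379]
axes x [ 0.994 -0.112  0.011] y [-0.072 -0.71  -0.701] z [ 0.086  0.696 -0.713] F [ 2.   0.  -0.6] tilt 44.494446203988716 grip 0.004119592046671875
(0.45, 0.2, 0.6) [ 0.42  0.58 -0.38]
(0.5, -0.1, 0.55) [ 0.7   1.39 -0.95]
(0.46, -0.32, 0.35) [ 0.64  2.39 -0.99]
```

>>> move_arm(
  moves=[
    {"offset":[0.52,1,-0.68],"turn":0},
    {"offset":[0.52,1,-0.68],"turn":0},
    {"offset":[0.52,1,-0.68],"turn":0},
    {"offset":[0.52,1,-0.68],"turn":0},
    {"offset":[0.52,1,-0.68],"turn":0},
  ],
)

```text
t: 11.68
ee_pos: [0.438, 0.1227, 0.5886]
orientation: [-2.362, 0.127, -0.071]
ft_force: [1.4, 0.0, 0.2]
grip_width: 0.007
```

```bash
python3 -c "
from h import *
offs((.48,-.1,.55),(.475,-.32,.4))"
```

```text
t 11.68 q [-0.253 -0.363  1.429  0.875  2.006  0.273] p [0.438  0.1227 0.5886]
axes x [ 0.993 -0.113  0.014] y [-0.071 -0.71  -0.701] z [ 0.089  0.696 -0.713] F [1.4 0.  0.2] tilt 44.522496431872774 grip 0.006822756738142835
(0.48, -0.1, 0.55) [ 0.22  0.61 -0.41]
(0.475, -0.32, 0.4) [ 0.28  1.48 -0.57]
```

>>> move_arm(
  moves=[
    {"offset":[0.2,1,-0.5],"turn":0},
    {"offset":[0.2,1,-0.5],"turn":0},
    {"offset":[0.2,1,-0.5],"turn":0},
    {"offset":[0.2,1,-0.5],"turn":0},
    {"offset":[0.2,1,-0.5],"turn":0},
  ],
)

```text
t: 12.3
ee_pos: [0.4605, -0.1747, 0.4949]
orientation: [-2.363, 0.128, -0.074]
ft_force: [-0.2, 0.6, -0.1]
grip_width: 0.007
```

```bash
python3 -c "
from h import *
offs((.475,-.32,.35),(.475,-.3,.2))"
```

```text
t 12.3 q [-0.76  -0.091  1.359  0.793  2.223 -0.266] p [ 0.4605 -0.1747  0.4949]
axes x [ 0.993 -0.114  0.016] y [-0.071 -0.71  -0.7  ] z [ 0.091  0.695 -0.714] F [-0.2  0.6 -0.1] tilt 44.47360617422561 grip 0.006731212509450913
(0.475, -0.32, 0.35) [0.1  0.68 0.01]
(0.475, -0.3, 0.2) [0.08 0.98 0.42]
```

>>> move_arm(
  moves=[
    {"offset":[0.1,0.68,0],"turn":0},
    {"offset":[0.1,0.68,0],"turn":0},
    {"offset":[0.1,0.68,0],"turn":0},
    {"offset":[0.1,0.68,0],"turn":0},
    {"offset":[0.1,0.68,0],"turn":0},
  ],
)

```text
t: 12.92
ee_pos: [0.476, -0.3232, 0.3524]
orientation: [-2.363, 0.129, -0.074]
ft_force: [-0.1, -0.2, 0.6]
grip_width: 0.003
```

```bash
python3 - <<'E'
from h import *
offs((.475,-.25,.2))
for n in ("scene","top","wrist"):
    cv2.imwrite(f"pics/{n}1.png",vision.get_image(n)["img"])
E
```

```text
t 12.93 q [-0.9    0.145  1.347  0.643  2.144 -0.572] p [ 0.476  -0.3232  0.3524]
axes x [ 0.993 -0.115  0.015] y [-0.071 -0.71  -0.701] z [ 0.091  0.695 -0.713] F [-0.1 -0.2  0.6] tilt 44.50374702571051 grip 0.003323832040649231
(0.475, -0.25, 0.2) [-0.04  0.18  0.53]
```

View pics/wrist1.png

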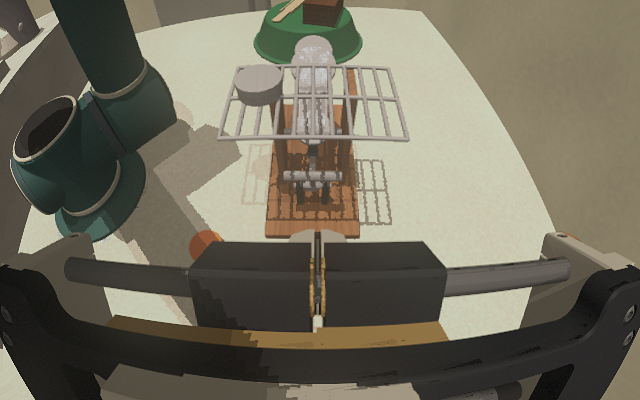

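View pics/scene1.png

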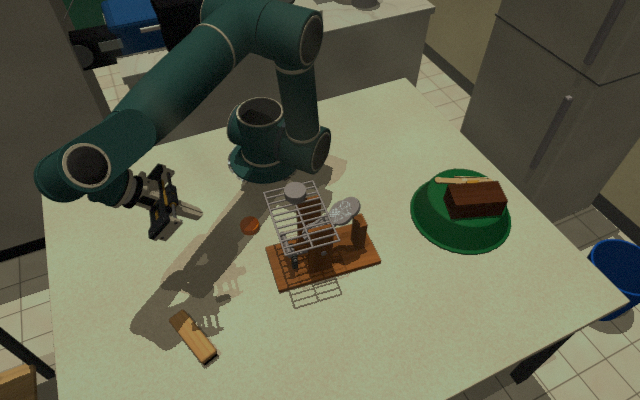

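```bash
cat >> h.py <<'E'
YAW=1.4605; O=np.array([.5073,-.0121])
def sw(x,y,z): # stand(mm)->world
    c,s=np.cos(YAW),np.sin(YAW); x/=1e3;y/=1e3
    return np.array([O[0]+c*x-s*y,O[1]+s*x+c*y,z/1e3])
def ws(p):
    c,s=np.cos(YAW),np.sin(YAW); d=np.array(p[:2])-O
    return np.array([c*d[0]+s*d[1],-s*d[0]+c*d[1],p[2]])*1e3
def wproj(d,s,p):
    M=R.from_rotvec(s["orientation"]).as_matrix(); t=M.T@(p-s["ee_pos"]); m=d["mount"]
    c=m[:3,:3].T@(t-m[:3,3]); th=np.arctan2(np.hypot(c[0],c[1]),c[2]); ph=np.arctan2(c[1],c[0]); K=d["intrinsics"]
    return np.round([K[0,2]+K[0,0]*th*np.cos(ph),K[1,2]+K[1,1]*th*np.sin(ph)],1)
E
python3 - <<'E'
from h import *
s=state(); d=vision.get_image("wrist")
for n,p in dict(barL=(-97,45,121),barR=(-97,-45,121),bar=(-97,0,121),rackL=(-125,115,240),rackR=(-125,-115,240),rackc=(-125,0,240)).items(): print(n,wproj(d,s,sw(*p)))
print(ws(s["ee_pos"]), ray(vision.get_image("top"),270+440/6,125+393/6,.27), ws([.430,-.047,.27]))
cv2.imwrite("pics/w1c.png",cv2.resize(d["img"][50:250,200:420],None,fx=3,fy=3,interpolation=cv2.INTER_CUBIC))
E
```

```text
barL [283.4 176.5]
barR [341.6 176.9]
bar [312.5 176.6]
rackL [218.2 139.2]
rackR [407.5 140.6]
rackc [312.9 137.9]
[-311.50455995   -3.079277    354.69786613] [ 0.42998418 -0.04732207  0.27      ] [-43.19656089  72.98874658 270.        ]
```

View pics/w1c.png

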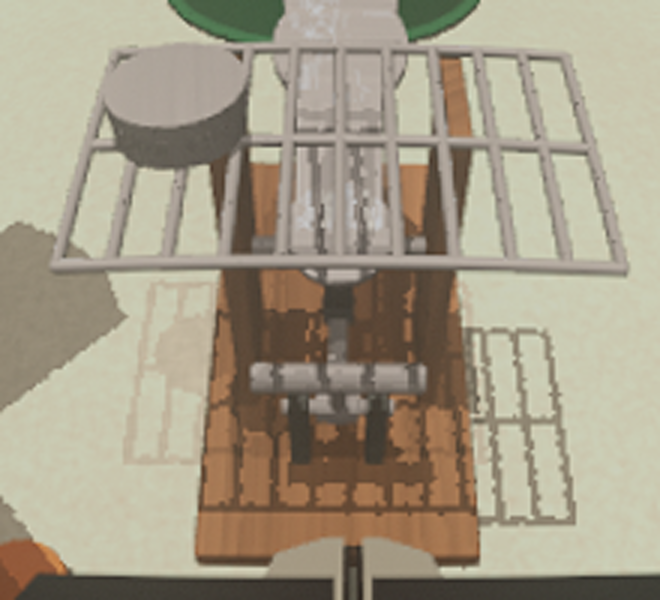

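```bash
python3 - <<'E'
from h import *
offs(tuple(sw(-210,0,150)),tuple(sw(-180,0,115)))
E
```

```text
t 13.18 q [-0.899  0.142  1.347  0.642  2.144 -0.573] p [ 0.476  -0.3221  0.3544]
axes x [ 0.993 -0.113  0.018] y [-0.069 -0.712 -0.699] z [ 0.092  0.693 -0.715] F [-0.2  0.7 -0.5] tilt 44.359533814559924 grip 0.007654904619444074
(np.float64(0.48418470531405206), np.float64(-0.22082394005379877), np.float64(0.15)) [-0.02  0.23  0.72]
(np.float64(0.48748689026918746), np.float64(-0.19100623433182753), np.float64(0.115)) [-0.03  0.24  0.88]
```

>>> move_arm(
  moves=[
    {"offset":[-0.02,0.23,0.72],"turn":0},
    {"offset":[-0.02,0.23,0.72],"turn":0},
    {"offset":[-0.02,0.23,0.72],"turn":0},
    {"offset":[-0.03,0.24,0.88],"turn":0},
    {"offset":[-0.03,0.24,0.88],"turn":0},
  ],
)

```text
t: 13.8
ee_pos: [0.4858, -0.1871, 0.1137]
orientation: [-2.364, 0.125, -0.073]
ft_force: [0.7, -0.1, 1.3]
grip_width: 0.003
```

```bash
python3 - <<'E'
from h import *
offs(tuple(sw(-180,0,115)),tuple(sw(-120,0,115)),tuple(sw(-95,0,115)),tuple(sw(-88,0,115)))
print(ws(state()["ee_pos"]))
d=vision.get_image("wrist")["img"];cv2.imwrite("pics/w2.png",d)
E
```

```text
t 13.8 q [-0.745  0.086  1.808  0.617  1.729 -0.693] p [ 0.4858 -0.1871  0.1137]
axes x [ 0.994 -0.112  0.016] y [-0.069 -0.711 -0.7  ] z [ 0.09   0.694 -0.714] F [ 0.7 -0.1  1.3] tilt 44.41539545596934 grip 0.0027642903890088256
(np.float64(0.48748689026918746), np.float64(-0.19100623433182753), np.float64(0.115)) [ 0.01  0.01 -0.01]
(np.float64(0.4940912601794583), np.float64(-0.131370822887885), np.float64(0.115)) [ 0.01 -0.14  0.13]
(np.float64(0.49684308097540447), np.float64(-0.1065227347862423), np.float64(0.115)) [ 0.01 -0.2   0.19]
(np.float64(0.49761359079826945), np.float64(-0.09956527011778234), np.float64(0.115)) [ 0.01 -0.21  0.2 ]
[-176.29033524    2.0951072   113.72387827]
```

View pics/w2.png

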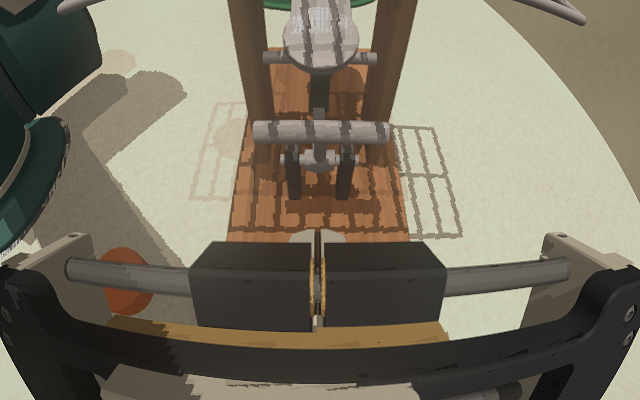

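>>> move_arm(
  moves=[
    {"offset":[0.01,-0.07,0.07],"turn":0},
    {"offset":[0.01,-0.14,0.13],"turn":0},
    {"offset":[0.01,-0.16,0.15],"turn":0},
    {"offset":[0.01,-0.18,0.17],"turn":0},
    {"offset":[0.01,-0.18,0.17],"turn":0},
  ],
)

```text
t: 14.48
ee_pos: [0.4973, -0.1135, 0.1148]
orientation: [-2.364, 0.125, -0.074]
ft_force: [0.5, -0.0, -0.9]
grip_width: 0.007
```

```bash
python3 - <<'E'
from h import *
offs(tuple(sw(-95,0,115)),tuple(sw(-88,0,115)))
print(ws(state()["ee_pos"]))
d=vision.get_image("wrist")["img"];cv2.imwrite("pics/w3.png",d)
E
```

```text
t 14.47 q [-0.636  0.009  1.885  0.662  1.666 -0.61 ] p [ 0.4973 -0.1135  0.1148]
axes x [ 0.994 -0.112  0.016] y [-0.068 -0.711 -0.7  ] z [ 0.09   0.694 -0.714] F [ 0.5 -0.  -0.9] tilt 44.424465848638285 grip 0.006983195794500051
(np.float64(0.49684308097540447), np.float64(-0.1065227347862423), np.float64(0.115)) [-0.   -0.02  0.02]
(np.float64(0.49761359079826945), np.float64(-0.09956527011778234), np.float64(0.115)) [-0.   -0.03  0.03]
[-101.91896308   -1.20993292  114.80463256]
```

View pics/w3.png

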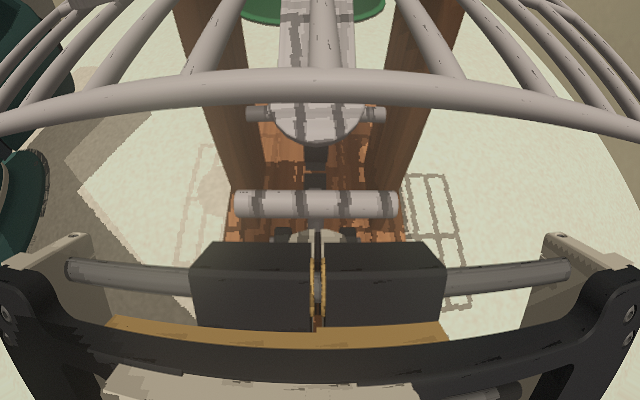

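```bash
cat >> h.py <<'E'
def bars():
    s=state(); d=vision.get_image("wrist"); cv2.imwrite("pics/w_last.png",d["img"])
    for a in (0,.1,.2,.3,.4,.5,.6): 
        x=-80+55*np.sin(a-.314);z=69+55*np.cos(a-.314); print(a,wproj(d,s,sw(x,45,z)),wproj(d,s,sw(x,-45,z)))
E
python3 -c "
from h import *
bars()"
```

```text
0 [233.5 236.8] [399.8 237.5]
0.1 [234.1 226.8] [399.3 227.6]
0.2 [234.9 217.2] [398.5 218.1]
0.3 [236.  208.2] [397.4 209.1]
0.4 [237.3 199.9] [396.1 200.8]
0.5 [238.8 192.5] [394.5 193.4]
0.6 [240.4 186. ] [392.8 187. ]
```

>>> move_arm(
  moves=[
    {"offset":[0,-0.02,0.02],"turn":0},
    {"offset":[0,-0.035,0.035],"turn":0},
    {"offset":[0,-0.035,0.035],"turn":0},
  ],
)

```text
t: 14.95
ee_pos: [0.4988, -0.0985, 0.1143]
orientation: [-2.364, 0.125, -0.073]
ft_force: [0.4, -0.8, 0.3]
grip_width: 0.002
```

```bash
python3 -c "
from h import *
rep();bars();print(ws(state()['ee_pos']))"
```

```text
t 14.95 q [-0.612 -0.005  1.9    0.671  1.652 -0.593] p [ 0.4988 -0.0985  0.1143]
axes x [ 0.994 -0.112  0.016] y [-0.069 -0.711 -0.7  ] z [ 0.089  0.694 -0.714] F [ 0.4 -0.8  0.3] tilt 44.440794579401654 grip 0.0023221300549154493
0 [230.4 263.2] [403.5 263.7]
0.1 [230.9 252.8] [403.1 253.4]
0.2 [231.6 242.6] [402.3 243.2]
0.3 [232.7 232.8] [401.3 233.6]
0.4 [234.  223.8] [399.9 224.6]
0.5 [235.5 215.6] [398.3 216.4]
0.6 [237.2 208.3] [396.6 209.2]
[-87.07526799  -1.08389137 114.34954076]
```

View pics/w_last.png

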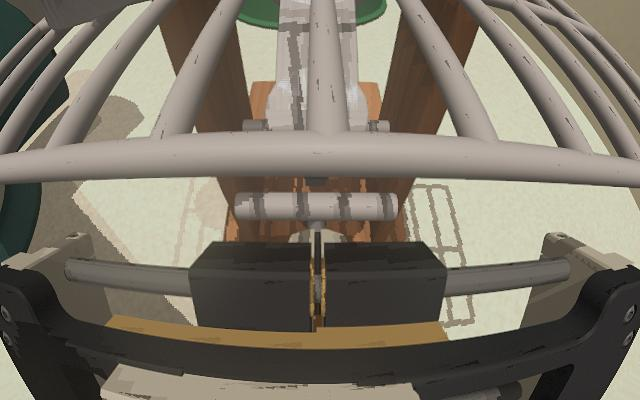

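>>> move_arm(
  moves=[
    {"offset":[0,0.1,-0.1],"turn":0},
    {"offset":[0,0.23,-0.23],"turn":0},
    {"offset":[0,0.35,-0.35],"turn":0},
    {"offset":[0,0.35,-0.35],"turn":0},
    {"offset":[0,0.35,-0.5],"turn":0},
  ],
)

```text
t: 15.62
ee_pos: [0.4775, -0.2763, 0.1464]
orientation: [-2.361, 0.125, -0.069]
ft_force: [1.1, 0.4, -0.1]
grip_width: 0.001
```

```bash
python3 -c "
from h import *
offs(tuple(sw(-300,0,380)),tuple(sw(-180,0,480)));bars();print(ws(state()['ee_pos']))"
```

```text
t 15.62 q [-0.853  0.174  1.655  0.575  1.846 -0.742] p [ 0.4775 -0.2763  0.1464]
axes x [ 0.994 -0.111  0.013] y [-0.07  -0.709 -0.702] z [ 0.087  0.697 -0.712] F [ 1.1  0.4 -0.1] tilt 44.60755763526481 grip 0.0011814337938192015
(np.float64(0.4742781504486458), np.float64(-0.31027705721971255), np.float64(0.38)) [ 0.01 -0.47 -0.63]
(np.float64(0.48748689026918746), np.float64(-0.19100623433182753), np.float64(0.48)) [ 0.02 -0.98 -0.59]
0 [269.9  88.7] [366.2  89.6]
0.1 [270.3  84.1] [365.7  85.1]
0.2 [270.8  80. ] [365.2  80.9]
0.3 [271.4  76.4] [364.6  77.3]
0.4 [272.   73.4] [364.   74.3]
0.5 [272.6  70.9] [363.3  71.8]
0.6 [273.2  68.9] [362.6  69.8]
[-270.01064418   -0.61852126  151.83853936]
```

View pics/w_last.png

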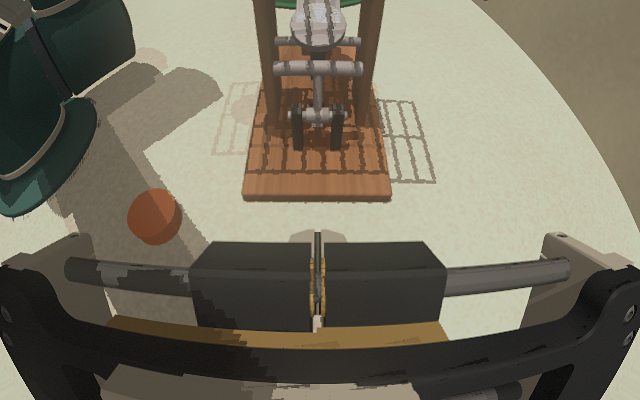

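>>> move_arm(
  moves=[
    {"offset":[0.01,-0.47,-0.63],"turn":0},
    {"offset":[0.01,-0.47,-0.63],"turn":0},
    {"offset":[0.01,-0.47,-0.63],"turn":0},
    {"offset":[0.02,-0.98,-0.7],"turn":0},
    {"offset":[0.02,-0.98,-0.7],"turn":0},
  ],
)

```text
t: 16.3
ee_pos: [0.4812, -0.247, 0.447]
orientation: [-2.366, 0.124, -0.075]
ft_force: [0.8, -0.5, -0.0]
grip_width: 0.001
```

```bash
python3 -c "
from h import *
offs((.47,-.2,.55),(.44,.1,.6))"
```

```text
t 16.3 q [-0.819  0.034  1.313  0.734  2.204 -0.391] p [ 0.4812 -0.247   0.447 ]
axes x [ 0.994 -0.112  0.018] y [-0.068 -0.712 -0.699] z [ 0.091  0.693 -0.715] F [ 0.8 -0.5 -0. ] tilt 44.34248674321454 grip 0.000778582773632252
(0.47, -0.2, 0.55) [-0.05 -0.35 -0.14]
(0.44, 0.1, 0.6) [-0.26 -1.17  0.42]
```

>>> move_arm(
  moves=[
    {"offset":[-0.05,-0.35,-0.14],"turn":0},
    {"offset":[-0.2,-0.95,0.2],"turn":0},
    {"offset":[-0.23,-1,0.35],"turn":0},
    {"offset":[-0.23,-1,0.35],"turn":0},
    {"offset":[-0.23,-1,0.35],"turn":0},
  ],
)

```text
t: 16.92
ee_pos: [0.4453, 0.0177, 0.5728]
orientation: [-2.365, 0.124, -0.076]
ft_force: [1.3, 0.0, 0.6]
grip_width: 0.006
```

```bash
python3 -c "
from h import *
offs((.44,.2,.6),(.25,.45,.6))"
```

```text
t 16.93 q [-0.47  -0.297  1.406  0.888  2.126  0.09 ] p [0.4453 0.0177 0.5728]
axes x [ 0.994 -0.112  0.018] y [-0.067 -0.712 -0.699] z [ 0.091  0.693 -0.715] F [1.3 0.  0.6] tilt 44.37177136578429 grip 0.006109497392478794
(0.44, 0.2, 0.6) [-0.08 -0.49  0.35]
(0.25, 0.45, 0.6) [-0.81 -1.05  0.87]
```

>>> move_arm(
  moves=[
    {"offset":[-0.2,-0.49,0.38],"turn":0},
    {"offset":[-0.4,-0.8,0.65],"turn":0},
    {"offset":[-0.75,-1,0.8],"turn":0},
    {"offset":[-0.75,-1,0.8],"turn":0},
    {"offset":[-0.75,-1,0.8],"turn":0},
  ],
)

```text
t: 17.55
ee_pos: [0.3293, 0.2983, 0.5968]
orientation: [-2.365, 0.123, -0.077]
ft_force: [1.4, 0.5, 0.6]
grip_width: 0.008
```

```bash
python3 -c "
from h import *
offs((.07,.52,.55),(.05,.5,.55))"
```

```text
t 17.55 q [ 0.227 -0.56   1.54   0.731  1.766  0.628] p [0.3293 0.2983 0.5968]
axes x [ 0.994 -0.111  0.019] y [-0.066 -0.712 -0.699] z [ 0.092  0.694 -0.714] F [1.4 0.5 0.6] tilt 44.405294531182065 grip 0.007513943092372261
(0.07, 0.52, 0.55) [-0.94 -0.36  0.54]
(0.05, 0.5, 0.55) [-1.   -0.31  0.49]
```

>>> move_arm(
  moves=[
    {"offset":[-0.3,-0.2,0.3],"turn":0},
    {"offset":[-0.6,-0.36,0.54],"turn":0},
    {"offset":[-0.94,-0.36,0.54],"turn":0},
    {"offset":[-0.94,-0.36,0.54],"turn":0},
    {"offset":[-0.94,-0.36,0.54],"turn":0},
  ],
)

```text
t: 18.18
ee_pos: [0.1477, 0.4672, 0.5611]
orientation: [-2.366, 0.123, -0.076]
ft_force: [1.8, 0.7, -0.4]
grip_width: 0.007
```

```bash
python3 -c "
from h import *
offs((.07,.52,.55),(.05,.4,.55))"
```

```text
t 18.18 q [ 1.055 -0.645  1.649  0.269  1.408  1.217] p [0.1477 0.4672 0.5611]
axes x [ 0.994 -0.111  0.019] y [-0.067 -0.712 -0.699] z [ 0.091  0.693 -0.715] F [ 1.8  0.7 -0.4] tilt 44.33627822976262 grip 0.0066900301626769375
(0.07, 0.52, 0.55) [-0.28 -0.08  0.12]
(0.05, 0.4, 0.55) [-0.3   0.21 -0.16]
```

>>> move_arm(
  moves=[
    {"offset":[-0.28,0.2,-0.2],"turn":0},
    {"offset":[-0.28,0.2,-0.2],"turn":0},
    {"offset":[-0.28,0.5,-0.5],"turn":0},
  ],
)

```text
t: 18.55
ee_pos: [0.0504, 0.3711, 0.5846]
orientation: [-2.406, 0.114, -0.065]
ft_force: [0.4, 0.2, 1.1]
grip_width: 0.008
```

>>> move_arm(
  moves=[
    {"offset":[0,0.7,-0.7],"turn":0},
  ],
)

```text
t: 18.68
ee_pos: [0.0514, 0.3373, 0.6134]
orientation: [-2.438, 0.108, -0.057]
ft_force: [0.3, -0.3, 0.1]
grip_width: 0.002
```

>>> move_arm(
  moves=[
    {"offset":[0,0.7,-0.7],"turn":0},
  ],
)

```text
t: 18.8
ee_pos: [0.0532, 0.3001, 0.6427]
orientation: [-2.467, 0.103, -0.048]
ft_force: [1.0, -0.2, -0.3]
grip_width: 0.004
```

```bash
python3 -c "
from h import *
rep()"
```

```text
t 18.8 q [ 1.076 -0.83   1.529  0.25   1.802  1.298] p [0.0532 0.3001 0.6427]
axes x [ 0.996 -0.086  0.009] y [-0.062 -0.779 -0.623] z [ 0.061  0.62  -0.782] F [ 1.  -0.2 -0.3] tilt 38.56892245209295 grip 0.003925546272339993
```

>>> move_arm(
  moves=[
    {"offset":[0,1,0.1],"turn":0},
  ],
)

```text
t: 18.92
ee_pos: [0.0645, 0.2891, 0.6341]
orientation: [-2.502, 0.096, -0.036]
ft_force: [-0.2, -0.1, -0.3]
grip_width: 0.006
```

>>> move_arm(
  moves=[
    {"offset":[0,1,0.1],"turn":0},
  ],
)

```text
t: 19.05
ee_pos: [0.0814, 0.275, 0.6225]
orientation: [-2.537, 0.088, -0.016]
ft_force: [-1.0, 0.7, -0.2]
grip_width: 0.005
```

>>> move_arm(
  moves=[
    {"offset":[0,1,0.1],"turn":0},
  ],
)

```text
t: 19.18
ee_pos: [0.0977, 0.2584, 0.6141]
orientation: [-2.56, 0.083, 0.002]
ft_force: [-0.7, 0.9, -0.8]
grip_width: 0.007
```

```bash
python3 -c "
from h import *
rep()"
```

```text
t 19.18 q [ 0.626 -0.83   1.556  0.495  1.986  0.994] p [0.0977 0.2584 0.6141]
axes x [ 0.998 -0.059 -0.019] y [-0.06  -0.834 -0.548] z [ 0.016  0.548 -0.836] F [-0.7  0.9 -0.8] tilt 33.2484867204857 grip 0.007206874805492008
```

```bash
python3 -c "
from h import *
offs((.03,.42,.5),(.0,.46,.27))"
```

```text
t 19.18 q [ 0.626 -0.83   1.556  0.495  1.986  0.994] p [0.0977 0.2584 0.6141]
axes x [ 0.998 -0.059 -0.019] y [-0.06  -0.834 -0.548] z [ 0.016  0.548 -0.836] F [-0.7  0.9 -0.8] tilt 33.2484867204857 grip 0.007206874805492008
(0.03, 0.42, 0.5) [-0.25 -0.23  0.61]
(0.0, 0.46, 0.27) [-0.34  0.09  1.32]
```

>>> move_arm(
  moves=[
    {"offset":[-0.25,-0.23,0.61],"turn":0},
    {"offset":[-0.25,-0.23,0.61],"turn":0},
    {"offset":[-0.25,-0.23,0.61],"turn":0},
    {"offset":[-0.3,0,1],"turn":0},
    {"offset":[-0.3,0,1],"turn":0},
  ],
)

```text
t: 19.8
ee_pos: [0.0332, 0.3986, 0.4403]
orientation: [-2.562, 0.081, 0.003]
ft_force: [0.3, -0.2, -0.5]
grip_width: 0.005
```

```bash
python3 -c "
from h import *
offs((.0,.46,.27),(0,.4,.25),(0,.25,.25))"
```

```text
t 19.8 q [ 1.345 -0.83   1.883  0.108  1.52   1.434] p [0.0332 0.3986 0.4403]
axes x [ 0.998 -0.057 -0.02 ] y [-0.059 -0.836 -0.546] z [ 0.015  0.546 -0.838] F [ 0.3 -0.2 -0.5] tilt 33.11936073245544 grip 0.00513744110900367
(0.0, 0.46, 0.27) [-0.11  0.15  0.59]
(0, 0.4, 0.25) [-0.1   0.35  0.53]
(0, 0.25, 0.25) [-0.07  0.77  0.26]
```

>>> move_arm(
  moves=[
    {"offset":[-0.1,0.35,0.53],"turn":0},
    {"offset":[-0.1,0.6,0.4],"turn":0},
  ],
)

```text
t: 20.05
ee_pos: [0.0145, 0.4214, 0.342]
orientation: [-2.597, 0.079, 0.005]
ft_force: [-0.3, 0.4, 0.3]
grip_width: 0.004
```

>>> move_arm(
  moves=[
    {"offset":[-0.1,0.77,0.1],"turn":0},
  ],
)

```text
t: 20.18
ee_pos: [0.0034, 0.4177, 0.3123]
orientation: [-2.633, 0.079, 0.005]
ft_force: [0.5, -0.8, 0.7]
grip_width: 0.004
```

>>> move_arm(
  moves=[
    {"offset":[-0.1,0.77,0.1],"turn":0},
  ],
)

```text
t: 20.3
ee_pos: [-0.01, 0.4127, 0.2831]
orientation: [-2.667, 0.08, 0.002]
ft_force: [0.3, 0.4, -0.2]
grip_width: 0.005
```

>>> move_arm(
  moves=[
    {"offset":[-0.1,0.77,0.1],"turn":0},
  ],
)

```text
t: 20.42
ee_pos: [-0.0261, 0.4059, 0.2529]
orientation: [-2.7, 0.082, -0.004]
ft_force: [-0.2, 0.3, 0.5]
grip_width: 0.007
```

```bash
python3 -c "
from h import *
rep()"
```

```text
t 20.43 q [ 1.589 -0.83   2.161 -0.024  1.372  1.649] p [-0.0261  0.4059  0.2529]
axes x [ 0.998 -0.058 -0.01 ] y [-0.057 -0.903 -0.426] z [ 0.015  0.426 -0.905] F [-0.2  0.3  0.5] tilt 25.202093589512454 grip 0.007427142032579455
```

>>> move_arm(
  moves=[
    {"offset":[0.05,0.8,-0.2],"turn":0},
  ],
)

```text
t: 20.55
ee_pos: [-0.0333, 0.3942, 0.2452]
orientation: [-2.742, 0.083, -0.012]
ft_force: [0.4, 0.8, 0.4]
grip_width: 0.006
```

>>> move_arm(
  moves=[
    {"offset":[0.05,0.8,-0.2],"turn":0},
  ],
)

```text
t: 20.68
ee_pos: [-0.0415, 0.3817, 0.243]
orientation: [-2.781, 0.087, -0.024]
ft_force: [-0.0, 0.3, 0.5]
grip_width: 0.002
```

>>> move_arm(
  moves=[
    {"offset":[0.05,0.8,-0.2],"turn":0},
  ],
)

```text
t: 20.8
ee_pos: [-0.0525, 0.368, 0.2418]
orientation: [-2.819, 0.091, -0.038]
ft_force: [-0.8, 0.6, -0.0]
grip_width: 0.001
```

>>> move_arm(
  moves=[
    {"offset":[0.05,0.8,-0.2],"turn":0},
  ],
)

```text
t: 20.92
ee_pos: [-0.0667, 0.3524, 0.2432]
orientation: [-2.855, 0.096, -0.056]
ft_force: [0.0, 0.5, 1.0]
grip_width: 0.004
```

```bash
python3 -c "
from h import *
rep()"
```

```text
t 20.93 q [ 1.77  -0.83   2.151 -0.102  1.553  1.825] p [-0.0667  0.3524  0.2432]
axes x [ 0.997 -0.072  0.029] y [-0.061 -0.958 -0.281] z [ 0.048  0.279 -0.959] F [0.  0.5 1. ] tilt 16.435123269682197 grip 0.004291188115873499
```

>>> move_arm(
  moves=[
    {"offset":[0.3,0.8,-0.2],"turn":0},
  ],
)

```text
t: 21.05
ee_pos: [-0.0645, 0.3401, 0.2482]
orientation: [-2.893, 0.099, -0.075]
ft_force: [-0.4, -0.3, 0.6]
grip_width: 0.006
```

>>> move_arm(
  moves=[
    {"offset":[0.3,0.8,-0.2],"turn":0},
  ],
)

```text
t: 21.18
ee_pos: [-0.0617, 0.3273, 0.2567]
orientation: [-2.931, 0.103, -0.094]
ft_force: [0.3, 1.1, 0.5]
grip_width: 0.005
```

>>> move_arm(
  moves=[
    {"offset":[0.3,0.8,-0.2],"turn":0},
  ],
)

```text
t: 21.3
ee_pos: [-0.0595, 0.3137, 0.2687]
orientation: [-2.968, 0.108, -0.114]
ft_force: [0.4, -0.6, 1.3]
grip_width: 0.007
```

>>> move_arm(
  moves=[
    {"offset":[0.2,0.8,-0.1],"turn":0},
  ],
)

```text
t: 21.42
ee_pos: [-0.0653, 0.298, 0.2766]
orientation: [-3.003, 0.114, -0.136]
ft_force: [-0.2, 1.1, -0.0]
grip_width: 0.008
```

```bash
python3 -c "
from h import *
offs((.2,.38,.4),(.5,.2,.45),(.527,.12,.4))"
```

```text
t 21.43 q [ 1.821 -0.83   2.083 -0.127  1.784  1.864] p [-0.0653  0.298   0.2766]
axes x [ 0.993 -0.082  0.085] y [-0.07  -0.988 -0.136] z [ 0.095  0.129 -0.987] F [-0.2  1.1 -0. ] tilt 9.21053093973569 grip 0.00804102731067057
(0.2, 0.38, 0.4) [ 0.89 -0.39 -0.29]
(0.5, 0.2, 0.45) [ 1.95  0.11 -0.43]
(0.527, 0.12, 0.4) [ 2.04  0.39 -0.3 ]
```

>>> move_arm(
  moves=[
    {"offset":[0.3,-0.3,-0.3],"turn":0},
    {"offset":[0.6,-0.39,-0.45],"turn":0},
    {"offset":[0.95,-0.39,-0.5],"turn":0},
    {"offset":[0.95,-0.39,-0.5],"turn":0},
    {"offset":[0.95,-0.39,-0.5],"turn":0},
  ],
)

```text
t: 22.05
ee_pos: [0.1778, 0.3655, 0.448]
orientation: [-3.002, 0.115, -0.136]
ft_force: [-0.8, 0.4, 0.4]
grip_width: 0.004
```

```bash
python3 -c "
from h import *
offs((.2,.38,.45),(.45,.2,.5))"
```

```text
t 22.05 q [ 1.07  -0.531  1.644 -0.022  1.868  1.138] p [0.1778 0.3655 0.448 ]
axes x [ 0.993 -0.082  0.085] y [-0.07  -0.988 -0.137] z [ 0.095  0.131 -0.987] F [-0.8  0.4  0.4] tilt 9.301391449154782 grip 0.004444746031170652
(0.2, 0.38, 0.45) [ 0.07 -0.05  0.01]
(0.45, 0.2, 0.5) [ 0.96  0.46 -0.16]
```

>>> move_arm(
  moves=[
    {"offset":[0.96,0.46,-0.16],"turn":0},
    {"offset":[0.96,0.46,-0.16],"turn":0},
    {"offset":[0.96,0.46,-0.16],"turn":0},
    {"offset":[0.96,0.46,-0.16],"turn":0},
    {"offset":[0.96,0.46,-0.16],"turn":0},
  ],
)

```text
t: 22.68
ee_pos: [0.4371, 0.2057, 0.5]
orientation: [-3.001, 0.115, -0.139]
ft_force: [0.4, 1.6, -0.1]
grip_width: 0.005
```

```bash
python3 - <<'E'
from h import *
s,M=rep(); d=vision.get_image("wrist"); cv2.imwrite("pics/w5.png",d["img"])
for a in (.3,.4,.5,.6,.7,0):
    c,t=np.cos(a),np.sin(a)
    f=lambda x,y,z: wproj(d,s,sw(c*x-t*z,y,118+t*x+c*z))
    print(a,"toe",f(171,0,40),"press",f(120,0,40),"heel",f(-30,0,40))
S=vision.get_image("scene"); cv2.imwrite("pics/s5.png",S["img"][150:320,220:420])
for w in [(130,0,260),(130,0,210)]: offs(tuple(sw(*w)))
E
```

```text
t 22.68 q [ 0.331 -0.325  1.416  0.099  1.914  0.447] p [0.4371 0.2057 0.5   ]
axes x [ 0.993 -0.082  0.086] y [-0.07  -0.988 -0.138] z [ 0.097  0.131 -0.987] F [ 0.4  1.6 -0.1] tilt 9.387899669046043 grip 0.004842329138349339
0.3 toe [361.1 238.4] press [357.4 265.7] heel [347.6 329.8]
0.4 toe [363.  246.7] press [358.4 272.2] heel [347.1 330. ]
0.5 toe [364.7 256.3] press [359.3 279.3] heel [346.6 329.9]
0.6 toe [366.2 266.8] press [360.  286.8] heel [346.1 329.6]
0.7 toe [367.4 278.2] press [360.6 294.7] heel [345.7 329. ]
0 toe [355.2 220.9] press [353.8 250.3] heel [348.9 327.7]
t 22.77 q [ 0.327 -0.321  1.415  0.098  1.913  0.447] p [0.4396 0.2044 0.4985]
axes x [ 0.993 -0.087  0.084] y [-0.075 -0.988 -0.137] z [ 0.095  0.129 -0.987] F [-0.3 -0.5 -0.2] tilt 9.230549121564964 grip 0.0018859021608119363
(np.float64(0.5216094681389201), np.float64(0.11711005812854211), np.float64(0.26)) [0.23 0.38 0.77]
t 22.77 q [ 0.327 -0.321  1.415  0.098  1.913  0.447] p [0.4396 0.2044 0.4985]
axes x [ 0.993 -0.087  0.084] y [-0.075 -0.988 -0.137] z [ 0.095  0.129 -0.987] F [-0.3 -0.5 -0.2] tilt 9.230549121564964 grip 0.0018859021608119363
(np.float64(0.5216094681389201), np.float64(0.11711005812854211), np.float64(0.21)) [0.22 0.4  0.94]
```

View pics/w5.png

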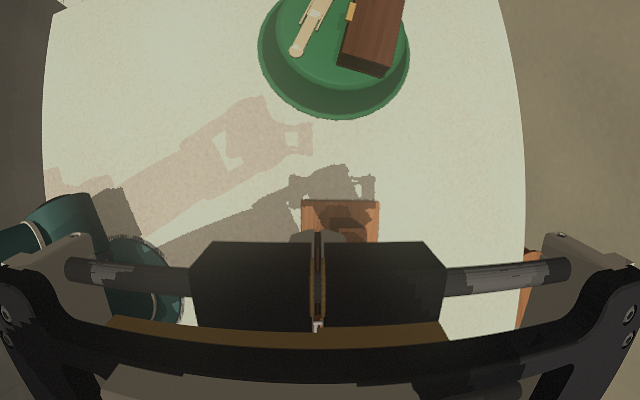

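View pics/s5.png

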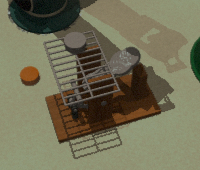

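```bash
python3 - <<'E'
from h import *
offs(*[tuple(sw(110,0,z)) for z in (330,290)])
E
```

```text
t 22.77 q [ 0.327 -0.321  1.415  0.098  1.913  0.447] p [0.4396 0.2044 0.4985]
axes x [ 0.993 -0.087  0.084] y [-0.075 -0.988 -0.137] z [ 0.095  0.129 -0.987] F [-0.3 -0.5 -0.2] tilt 9.230549121564964 grip 0.0018859021608119363
(np.float64(0.5194080115021632), np.float64(0.09723158764722793), np.float64(0.33)) [0.25 0.41 0.53]
(np.float64(0.5194080115021632), np.float64(0.09723158764722793), np.float64(0.29)) [0.24 0.43 0.67]
```

>>> move_arm(
  moves=[
    {"offset":[0.25,0.41,0.3],"turn":0},
    {"offset":[0.25,0.41,0.4],"turn":0},
    {"offset":[0.25,0.41,0.53],"turn":0},
    {"offset":[0.24,0.43,0.67],"turn":0},
    {"offset":[0.24,0.43,0.67],"turn":0},
  ],
)

```text
t: 23.4
ee_pos: [0.5196, 0.0965, 0.286]
orientation: [-3.003, 0.123, -0.129]
ft_force: [-0.0, 0.5, 1.2]
grip_width: 0.004
```

```bash
python3 - <<'E'
from h import *
offs(*[tuple(sw(112,0,z)) for z in (250,210,180,172,168)]); print(ws(state()["ee_pos"]))
d=vision.get_image("wrist"); cv2.imwrite("pics/w6.png",d["img"])
S=vision.get_image("scene"); cv2.imwrite("pics/s6.png",cv2.resize(S["img"][150:300,230:420],None,fx=4,fy=4))
E
```

```text
t 23.4 q [ 0.067 -0.286  1.734  0.123  1.593  0.158] p [0.5196 0.0965 0.286 ]
axes x [ 0.993 -0.087  0.08 ] y [-0.076 -0.988 -0.136] z [ 0.09   0.129 -0.988] F [-0.   0.5  1.2] tilt 9.063817245787794 grip 0.004257718586268912
(np.float64(0.5196281571658389), np.float64(0.09921943469535935), np.float64(0.25)) [-0.01  0.01  0.12]
(np.float64(0.5196281571658389), np.float64(0.09921943469535935), np.float64(0.21)) [-0.02  0.03  0.25]
(np.float64(0.5196281571658389), np.float64(0.09921943469535935), np.float64(0.18)) [-0.03  0.04  0.35]
(np.float64(0.5196281571658389), np.float64(0.09921943469535935), np.float64(0.172)) [-0.03  0.04  0.38]
(np.float64(0.5196281571658389), np.float64(0.09921943469535935), np.float64(0.168)) [-0.03  0.04  0.39]
[ 1.09261807e+02 -2.47079030e-01  2.85957623e+02]
```

View pics/w6.png

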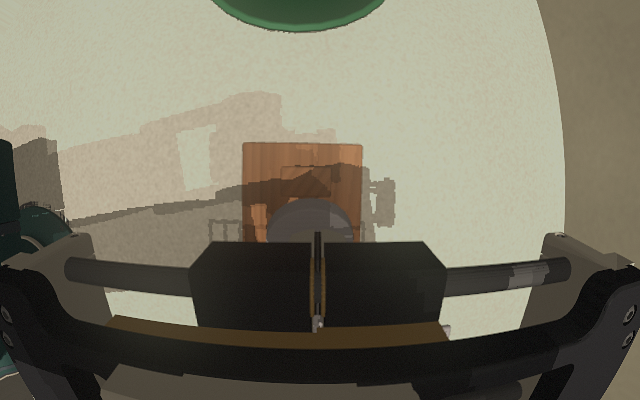

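View pics/s6.png

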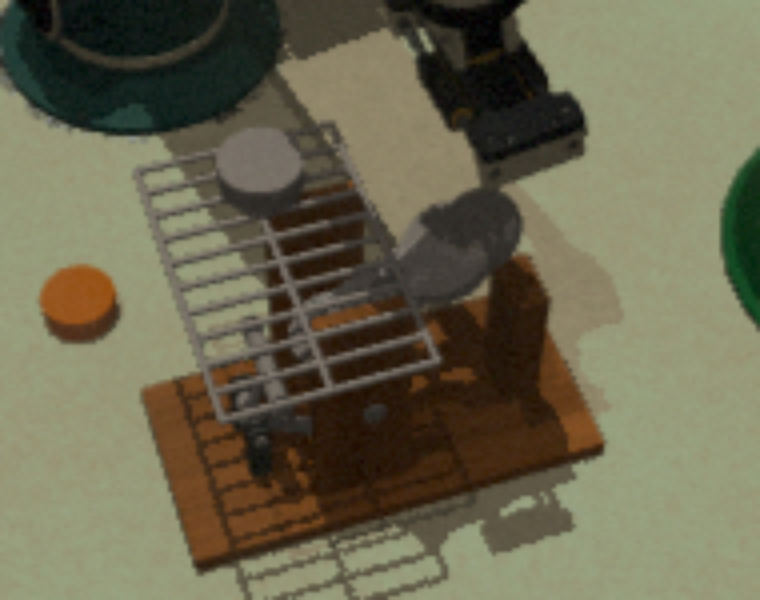

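>>> move_arm(
  moves=[
    {"offset":[0,0.01,0.07],"turn":0},
    {"offset":[-0.01,0.02,0.14],"turn":0},
    {"offset":[-0.02,0.03,0.2],"turn":0},
    {"offset":[-0.02,0.03,0.26],"turn":0},
    {"offset":[-0.03,0.04,0.31],"turn":0},
  ],
)

```text
t: 24.12
ee_pos: [0.5193, 0.0984, 0.1944]
orientation: [-3.002, 0.121, -0.135]
ft_force: [0.7, 0.9, 4.2]
grip_width: 0.007
```

```bash
python3 - <<'E'
from h import *
offs(*[tuple(sw(112,0,z)) for z in (180,172,168,165)]); print(ws(state()["ee_pos"]))
E
```

```text
t 24.12 q [ 0.071 -0.271  1.87   0.124  1.439  0.142] p [0.5193 0.0984 0.1944]
axes x [ 0.993 -0.086  0.084] y [-0.074 -0.988 -0.137] z [ 0.095  0.13  -0.987] F [0.7 0.9 4.2] tilt 9.243965553744644 grip 0.006856845405701371
(np.float64(0.5196281571658389), np.float64(0.09921943469535935), np.float64(0.18)) [-0.    0.    0.05]
(np.float64(0.5196281571658389), np.float64(0.09921943469535935), np.float64(0.172)) [-0.01  0.01  0.07]
(np.float64(0.5196281571658389), np.float64(0.09921943469535935), np.float64(0.168)) [-0.01  0.01  0.09]
(np.float64(0.5196281571658389), np.float64(0.09921943469535935), np.float64(0.165)) [-0.01  0.01  0.1 ]
[111.10652225   0.23758908 194.35327234]
```

Contact at 4 N; sinking. Continue.

>>> move_arm(
  moves=[
    {"offset":[0,0,0.03],"turn":0},
    {"offset":[0,0.01,0.06],"turn":0},
    {"offset":[0,0.01,0.08],"turn":0},
  ],
)

```text
t: 24.5
ee_pos: [0.5214, 0.0984, 0.1699]
orientation: [-3.002, 0.121, -0.135]
ft_force: [-3.8, 0.3, 18.9]
grip_width: 0.01
```

```bash
python3 - <<'E'
from h import *
offs(*[tuple(sw(112,0,z)) for z in (172,168,165)]); print(ws(state()["ee_pos"]))
E
```

```text
t 24.5 q [ 0.071 -0.255  1.897  0.125  1.397  0.136] p [0.5214 0.0984 0.1699]
axes x [ 0.993 -0.086  0.084] y [-0.074 -0.988 -0.137] z [ 0.095  0.13  -0.987] F [-3.8  0.3 18.9] tilt 9.247148331349218 grip 0.009816882637079034
(np.float64(0.5196281571658389), np.float64(0.09921943469535935), np.float64(0.172)) [-0.01 -0.   -0.01]
(np.float64(0.5196281571658389), np.float64(0.09921943469535935), np.float64(0.168)) [-0.01 -0.    0.01]
(np.float64(0.5196281571658389), np.float64(0.09921943469535935), np.float64(0.165)) [-0.01  0.    0.02]
[111.42372791  -1.84632913 169.86410071]
```

>>> move_arm(
  moves=[
    {"offset":[0,0,0.01],"turn":0},
    {"offset":[0,0,-0.1],"turn":0},
    {"offset":[0.02,-0.03,-0.3],"turn":0},
    {"offset":[0.02,-0.2,-0.7],"turn":0},
    {"offset":[0.02,-0.3,-0.9],"turn":0},
  ],
)

```text
t: 25.12
ee_pos: [0.5122, 0.1302, 0.3819]
orientation: [-3.003, 0.123, -0.135]
ft_force: [1.7, 0.0, 0.5]
grip_width: 0.008
```

```bash
python3 - <<'E'
from h import *
rep()
offs((.25,.4,.5),(.4,.5,.5))
S=vision.get_image("scene"); cv2.imwrite("pics/s7.png",cv2.resize(S["img"][150:300,230:420],None,fx=4,fy=4))
E
```

```text
t 25.12 q [ 0.137 -0.279  1.575  0.117  1.732  0.244] p [0.5122 0.1302 0.3819]
axes x [ 0.993 -0.087  0.084] y [-0.075 -0.988 -0.136] z [ 0.095  0.129 -0.987] F [1.7 0.  0.5] tilt 9.218778842995015 grip 0.008250262489229452
t 25.12 q [ 0.137 -0.279  1.575  0.117  1.732  0.244] p [0.5122 0.1302 0.3819]
axes x [ 0.993 -0.087  0.084] y [-0.075 -0.988 -0.136] z [ 0.095  0.129 -0.987] F [1.7 0.  0.5] tilt 9.218778842995015 grip 0.008250262489229452
(0.25, 0.4, 0.5) [-0.91 -0.88 -0.36]
(0.4, 0.5, 0.5) [-0.45 -1.24 -0.27]
```

View pics/s7.png

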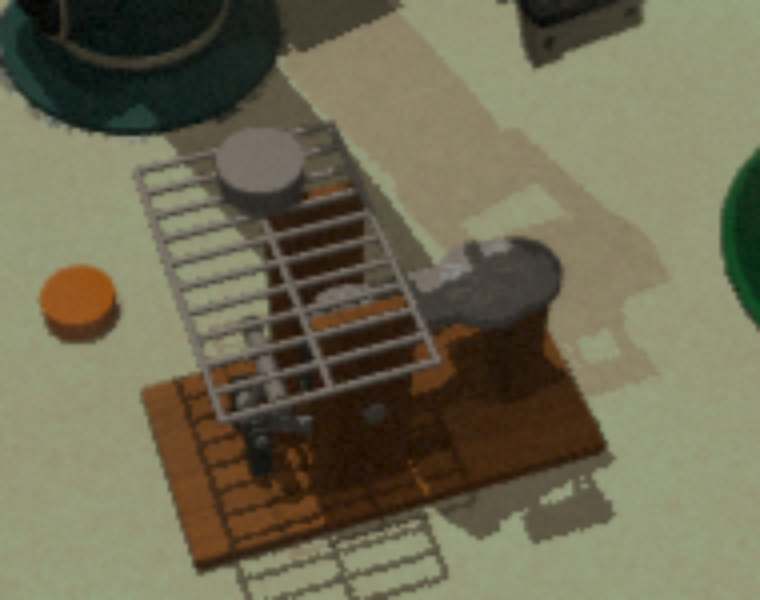

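```bash
python3 - <<'E'
from h import *
S=vision.get_image("scene")
def pr(p):
    c=S["view"]@np.append(p,1); u=S["intrinsics"]@c[:3]; return ((u[:2]/u[2]-[230,150])*4).round(0)
for a in (0,.04,.1,.2): 
    c,t=np.cos(a),np.sin(a)
    print(a,"toe top",pr(sw(c*171-t*40,0,118+t*171+c*40)),"far",pr(sw(c*135-t*40,39,118+t*135+c*40)))
for a in (0,.6):
    x=-80+55*np.sin(a-.314);z=69+55*np.cos(a-.314); print(a,pr(sw(x,45,z)),pr(sw(x,-45,z)))
cv2.imwrite("pics/s8.png",cv2.resize(S["img"][215:275,270:340],None,fx=10,fy=10,interpolation=cv2.INTER_CUBIC))
E
```

```text
0 toe top [557. 260.] far [495. 234.]
0.04 toe top [556. 255.] far [493. 230.]
0.1 toe top [553. 247.] far [490. 224.]
0.2 toe top [547. 236.] far [484. 215.]
0 [205. 332.] [238. 426.]
0.6 [246. 321.] [280. 414.]
```

View pics/s8.png

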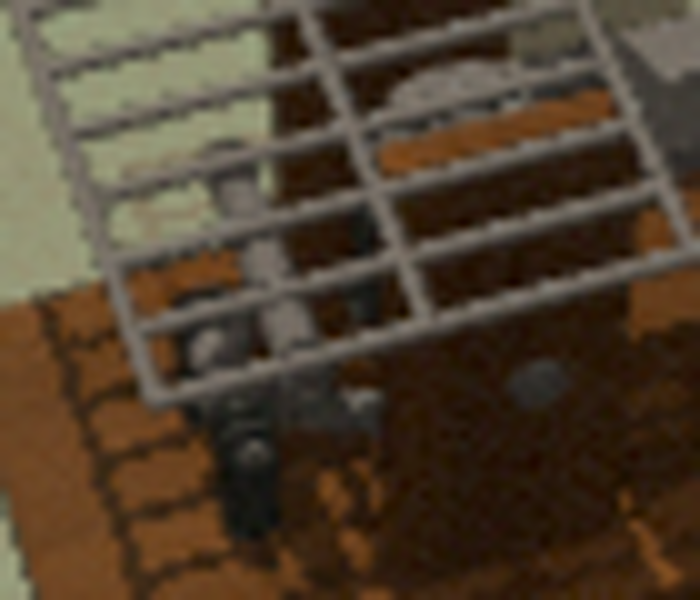

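```bash
python3 -c "
from h import *
rep(); print(job.hand_in())"
```

```text
t 25.23 q [ 0.139 -0.28   1.568  0.117  1.731  0.244] p [0.5129 0.1314 0.3869]
axes x [ 0.992 -0.085  0.092] y [-0.072 -0.988 -0.139] z [ 0.103  0.131 -0.986] F [0.2 0.3 0.6] tilt 9.575910164742776 grip 0.00797895618582327
the job is handed in; nothing more can be done
None
```

I flipped the pawl over first, then pressed the last flat, and handed the job in at about 25 s of the 51 s allowed; no verdict was reported.

- **Tilt:** the moves cannot command a lean. I drove the arm against its reach limits until the tool leaned about 44°. After the flip I brought it back to about 9°, because at 44° the gripper body would have hit the rack while pressing.
- **Pawl:** I pushed the thumb bar over from the open end under the rack while the last was still raised. The wrist camera, after I had backed away, showed the bar at its 0.6 rad position. The scene camera still matched that position after the press.
- **Last:** it started to sink at about 4 N and stopped at 19 N with the fingertip about 159 mm above the table (158 mm is level). The scene view afterwards matched an angle of 0.
- **Bystanders:** in the last picture the tin stood in the same place on the rack. I did not re-measure the brush or the shoe horn, but the planned path kept clear of both.
- **End state:** the tool was well above the stand with about 0.7 N on the wrist, which is sensor noise level, so the robot was touching nothing. None of the checks disagreed.

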